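# Make up the baby's outing box and night-feed tray

### The job

Make up the baby's two kits: into the white lunch box for going out put the small glass jar upright in the smallest compartment, the closed pacifier case on its base in the middle-sized one beside it and the silicone spoon flat, bowl up, along the long one; onto the wooden tray for the night feed put the large glass jar upright in the squarish compartment and the small measuring cup upright in the longer one, its handle lying along the tray's length. Everything must sit down on the floor of its compartment, and the glass jars must be set down, not dropped. Leave the large measuring cup, the ramekin and the steel tumbler standing where they are.

Things in the scene. Friction and masses are not known exactly. Their poses are not given: they have to be found in the camera images.
- outing_box: White open lunch box, fixed, 186 (x) by 169 (y) by 25 mm high; walls, floor and dividers 3 mm. Origin: centre of underside. Compartments, inside size and centre in mm: long 180x70 at (0, 46.5); small 72x90 at (-54, -36.5); middle-sized 105x90 at (37.5, -36.5). Its -x end (small compartment) is nearer the robot, turned at most 15 degrees; it stands at the left or right, the tray opposite.
- night_tray: Light wooden tray, fixed, 244 (x) by 120 (y) by 22 mm high; walls 8 mm, floor 5 mm, one cross divider 6 mm thick, 22 mm high. Origin: centre of underside. Compartments, inside size and centre in mm: squarish 96x104 at (-66, 0), at the end nearer the robot; longer 126x104 at (51, 0), at the far end. Turned at most 15 degrees.
- small_jar: Small capped glass jar with cream-coloured contents, 50 mm diameter, 60 mm high, the top 14 mm being the steel screw cap (49 mm diameter); 0.1 to 0.2 kg. Origin: centre of the underside, z up.
- large_jar: Large capped glass jar of the same kind, 66 mm diameter, 92 mm high, the top 18 mm being the steel screw cap (65 mm diameter); 0.24 to 0.48 kg. It is the tallest loose thing. Origin: centre of the underside, z up.
- pacifier_case: White plastic pacifier case, closed: a rounded block 62 mm (its x, 69 mm with the small snap tab and hinge) by 50 mm (its y) by 50 mm high with a grey seam round it and three air holes in the top. Grip it across the 50 mm (y). Origin: centre of the underside, z up.
- spoon: Red silicone baby spoon, stiff, lying flat, bowl up, 140 mm long along its x, flat-bottomed, 25 g. Handle 14 mm wide (y), 10 mm high, from x = -70 to +13 mm; neck 9 mm wide, 8 mm high; round bowl 31 mm across, 9 mm high, centred at x = +54.5 mm. Origin: middle of its length, underside; it balances within 10 mm of it.
- small_cup: Small white plastic measuring cup standing upright, open: bowl 50 mm diameter at the rim, 43 mm at the base, 40 mm high, with a flat handle 14 mm wide, about 4 mm thick, level with the rim, that runs along its +x to 80 mm from the bowl's centre. Origin: centre of the bowl's underside, z up. 30 g. Can be gripped across the bowl along its y.
- large_cup: Large white plastic measuring cup of the same shape, bowl 72 mm diameter, 55 mm high, handle along its +x to 111 mm from the bowl's centre. Not part of a kit: it stays. Origin: centre of the bowl's underside, z up.
- ramekin: White ceramic ramekin, open, 76 mm diameter, 42 mm high. Not part of a kit: it stays. Origin: centre of the underside, z up.
- tumbler: Stainless steel tumbler, open, 66 mm diameter at the rim, 70 mm high. Not part of a kit: it stays. Origin: centre of the underside, z up.
Things that resemble listed ones, but are neither listed nor needed, are in the scene too. What is shaped like the tumbler but turquoise is not meant. What is shaped like the pacifier_case but yellow is not meant.

How it is judged:
At the end, for the whole second after the job is handed in: Each kit thing at rest on its own compartment's floor, anywhere inside it, upright (0.15 rad); spoon flat, bowl up, within 0.45 rad of its compartment's length; cup handle within 0.4 rad of the tray's, either way round; large cup, ramekin and tumbler upright (0.3 rad), within 30 mm of their starts (x of small_jar in the frame of outing_box between -0.068 and -0.04 m and y of small_jar in the frame of outing_box between -0.0585 and -0.0145 m and z of each of small_jar, pacifier_case, spoon in the frame of outing_box below 0.01 m and angle between each of small_jar, pacifier_case, spoon, large_jar, small_cup's own z axis and vertical below 0.15 rad and linear speed of each of small_jar, pacifier_case, spoon, large_jar, small_cup below 0.02 m/s and angular speed of each of small_jar, pacifier_case, spoon, large_jar, small_cup below 0.3 rad/s and x of pacifier_case in the frame of outing_box between 0.0075 and 0.0675 m and y of pacifier_case in the frame of outing_box between -0.0585 and -0.0145 m and x of spoon in the frame of outing_box between -0.026 and 0.026 m and y of spoon in the frame of outing_box between 0.0185 and 0.0745 m and angle between the x axis of spoon and the x axis of outing_box, either way round below 0.45 rad and x of large_jar in the frame of night_tray between -0.083 and -0.049 m and y of large_jar in the frame of night_tray between -0.021 and 0.021 m and z of each of large_jar, small_cup in the frame of night_tray below 0.011 m and x of small_cup in the frame of night_tray between 0.011 and 0.091 m and y of small_cup in the frame of night_tray between -0.029 and 0.029 m and angle between the x axis of small_cup and the x axis of night_tray, either way round below 0.4 rad and distance of each of large_cup, ramekin, tumbler from where it was at the start of the episode below 0.03 m and angle between each of large_cup, ramekin, tumbler's own z axis and vertical below 0.3 rad); the robot touches nothing.
It fails at once if the large measuring cup is shifted by more than 30 mm or tipped (distance of large_cup from where it was at the start of the episode above 0.03 m or angle between large_cup's own z axis and vertical above 0.3 rad).
It fails at once if the ramekin is shifted by more than 30 mm or tipped (distance of ramekin from where it was at the start of the episode above 0.03 m or angle between ramekin's own z axis and vertical above 0.3 rad).
It fails at once if the steel tumbler is shifted by more than 30 mm or tipped (distance of tumbler from where it was at the start of the episode above 0.03 m or angle between tumbler's own z axis and vertical above 0.3 rad).
It fails at once if the small jar is let go and falls (faster than 0.55 m/s with no finger on it: a drop of over 15 mm) (linear speed of small_jar above 0.55 m/s and contact force between the fingers and small_jar below 0.1 N).
It fails at once if the large jar is let go and falls (faster than 0.55 m/s with no finger on it: a drop of over 15 mm) (linear speed of large_jar above 0.55 m/s and contact force between the fingers and large_jar below 0.1 N).
It also fails if it takes over 136 s, if anything falls off the work surface, if the arm or the gripper's body presses on something with over 40 N, if the wrist force passes 120 N, or if a joint passes its speed limit or range.

### The arm

A 6-joint arm with a two-finger parallel gripper is mounted at the origin on the work surface. World frame = base frame: x ahead of the robot, y to its left, z up, the work surface at z = 0. Lengths are in m, angles in rad, forces in N, time in s.
With the tool pointing down it reaches from about 0.3 to 0.875 m from the base axis. Payload 6.4 kg.
Tool frame: the origin (TCP) lies on the front face of the gripper's body, between the roots of the fingers; the fingertips stand 73 mm ahead of it and the grasp point (between the pads) lies ctrl.pinch_z ahead of it (ctrl.pinch_z is the distance from the TCP to the grasp point, in m); z points along the fingers, x is the direction in which the jaws open and shut, and the axes are right-handed (so a half turn about z gives the same grasp; the last joint's range is limited). The gripper opens to 85 mm and grips with 20 to 120 N. Pads are 22 mm wide; open, the fingers measure 114 mm over their backs; the gripper's body (76 mm by 85 mm) begins 54 mm behind the grasp point. The pads swing forward as they close: fully open they stand 13 mm farther back than shut.
Start: joints at [0.9, 0.181, 1.607, -0, 1.354, -0.206], TCP at [0.258, 0.514, 0.304] pointing down, gripper open.
Joint ranges: [-2.99, 2.99], [-0.89, 2.07], [0.3, 2.58], [-1.14, 4.28], [0, 2.63], [-3.12, 3.12]. Speed limits (rad/s): [2.57, 2.57, 3.01, 3.14, 3.14, 3.14].

### API

Orientations are given as a unit quaternion [w, x, y, z].
In Python, from bench import ctrl gives the robot as it stands.
- The arm moves only by the tool move_arm, never from a script. Its argument "rows" is text: rows parted by semicolons, each of 7 numbers parted by spaces: the shift along the tool's x, y, z in cm, then the turn, a rotation vector about the tool's x, y, z in degrees, then the opening, from 0 (shut) to 1 (fully open). In form: x y z rx ry rz grip; .... A call has 1 to 20 rows; each row shifts and turns the commanded pose from where the row before left it, along the tool's axes as they then stand; what a row does not reach is not made up. A row lasts 1/10 s, in which the tool goes at most 50 mm and 8.59 degrees, less where a joint would pass 70% of its speed; a pose out of reach is approached as far as the arm can. A call with a gripper value outside its range is refused whole. The fingers move at their own pace and stop on an object; the grip force is fixed at half the most. Time passes only in rows, so rows that do not move let the fingers close. It gives the time, the measured TCP pose, the force and the opening at its end, in the units of the state.
- ctrl.get_obs(): the state, without advancing time (a new reading comes with each control period).
- ctrl.camera(name): name is "scene" or "top"; returns a dict with "color" (384x512x3 uint8, blue, green, red), "fx", "fy", "cx", "cy" (pixels), "k1" (the pictures are not rectified: a ray, as slopes to the right and down, at radius r is drawn at 1 + k1 r^2 times it, then the intrinsics apply), "rvec" (rotation vector, rad) and "tvec" (3), from world to camera coordinates, as OpenCV has them. Camera axes: x right, y down, z forward; pixel columns grow to the right and rows downward; lengths in m; the calibration is good to about 2 mm. A picture is of the moment at which its call begins. There is no depth.
- ctrl.hand_in(): hands the job in, once; it reports no verdict.
Trained networks look in the newest picture that a camera, given by its name, has taken for a name from the list of things; names that differ only in an ending like _2 or _b are one class to them, and where a whole thing is asked for, a point or a joint stands for the part that bears it (a point fixed in the world has none). Each returns a list of dicts, best first, with "confidence" (0 to 1); they miss things now and then, are a little off and sometimes report something else, mostly with a low value. They report only what shows in the picture. A call takes as long as a camera call. They do not tell look-alikes from the thing itself.
- ctrl.look_for(camera, query): "bbox" ([left, top, right, bottom] in pixels, round what is visible of it).
- ctrl.trace(camera, query): "region" (384x512 bool, what is visible of it) and "bbox" ([left, top, right, bottom] in pixels, round what is visible of it).
The state is a dict: "time_s": time; "q": joint angles; "dq": joint speeds; "joint_efforts": joint torques, N m; "eef_pos": TCP position; "eef_rot": TCP orientation; "wrist_force": force on the tool from outside, world axes, zero at the start; "torque": the same for the moment, N m; "opening": opening from 0.0 (shut) to 1.0 (fully open).
Only numpy, scipy, OpenCV 4.12 (cv2) and the standard library are available. Lean on these libraries where they do the work, as an engineer would, in place of code of your own. Each camera call takes 0.05 s, during which the arm holds its last target.

## Working session

There is one attempt and no reset: what is moved stays moved. The work goes in short steps, Python scripts to look and compute and a tool call to move; the robot and the scene stay as the last step left them, time stands still between calls to the robot, and variables do not carry over. Pictures are saved under pics/ and viewed, and the job is handed in when it is done.

Besides the shell and the picture viewer there is one more tool, called after "Emit:" as a command line: name --argument value ..., lists and objects as JSON in quotes. move_arm: Moves the arm, as the interface text tells. Its arguments: {"type":"object","properties":{"rows":{"type":"string"}},"required":["rows"]}

```bash
ls; mkdir -p pics; python3 - <<'E'
from bench import ctrl
import cv2,numpy as np
o=ctrl.get_obs(); print({k:np.round(v,3) for k,v in o.items()}, ctrl.pinch_z)
for n in ["scene","top"]:
    c=ctrl.camera(n); cv2.imwrite(f"pics/{n}0.png",c["color"])
    R=cv2.Rodrigues(np.array(c["rvec"]))[0]; print(n,c["fx"],c["fy"],c["cx"],c["cy"],c["k1"],"pos",-R.T@np.array(c["tvec"]).ravel(), "fwd",R[2], "right",R[0])
    for q in ["outing_box","night_tray","small_jar","large_jar","pacifier_case","spoon","small_cup","large_cup","ramekin","tumbler"]:
        print(n,q,[(np.round(d["bbox"]).astype(int).tolist(),round(d["confidence"],2)) for d in ctrl.look_for(n,q)])
E
```

```text
pics
{'time_s': np.float64(0.0), 'q': array([ 0.9  ,  0.182,  1.608, -0.   ,  1.354, -0.206]), 'dq': array([-0.001,  0.001,  0.001, -0.   ,  0.001, -0.001]), 'joint_efforts': array([ 0.0000e+00, -4.4486e+01, -3.5135e+01, -0.0000e+00,  9.0000e-03,
        0.0000e+00]), 'eef_pos': array([0.257, 0.514, 0.303]), 'eef_rot': array([ 0.   ,  0.851,  0.525, -0.001]), 'wrist_force': array([ 0.469, -0.171, -0.084]), 'torque': array([0.002, 0.017, 0.004]), 'opening': np.float64(0.996)} 0.0539
scene 409.9038171509126 409.9038171509126 253.74015560313984 195.94297361075778 -0.08455821942196087 pos [1.20992571 0.29460734 0.68968003] fwd [-0.71899155 -0.28625863 -0.63333021] right [-0.38207927  0.92398888  0.01612424]
scene outing_box [([101, 151, 191, 211], 0.87)]
scene night_tray [([344, 201, 396, 290], 0.77)]
scene small_jar [([281, 217, 304, 250], 0.72), ([100, 156, 189, 211], 0.64)]
scene large_jar [([268, 172, 293, 213], 0.92)]
scene pacifier_case [([185, 193, 213, 223], 0.74), ([180, 133, 205, 156], 0.57), ([224, 177, 252, 200], 0.3)]
scene spoon [([198, 234, 242, 281], 0.73)]
scene small_cu
[... 376 characters left out ...]
.06068068  0.00444198 -0.99814735] right [ 0.01687258 -0.99985179 -0.00342382]
top outing_box [([336, 135, 411, 218], 0.93)]
top night_tray [([194, 143, 214, 164], 0.49)]
top small_jar [([191, 144, 213, 162], 0.63)]
top large_jar [([213, 185, 246, 215], 0.92), ([109, 131, 164, 232], 0.22)]
top pacifier_case [([286, 139, 314, 168], 0.89), ([351, 243, 382, 278], 0.86)]
top spoon [([245, 90, 264, 136], 0.52)]
top small_cup [([178, 77, 198, 114], 0.89), ([262, 180, 288, 210], 0.28)]
top large_cup [([305, 61, 337, 121], 0.9)]
top ramekin [([260, 181, 287, 210], 0.97), ([306, 62, 337, 121], 0.7)]
top tumbler [([170, 240, 196, 267], 0.86), ([241, 135, 263, 163], 0.72), ([297, 228, 328, 256], 0.56)]
```

```bash
python3 - <<'E'
import cv2
a=cv2.imread("pics/top0.png"); cv2.imwrite("pics/top0c.png",cv2.resize(a[50:290,90:430],None,fx=2.35,fy=2.35,interpolation=cv2.INTER_CUBIC))
a=cv2.imread("pics/scene0.png"); cv2.imwrite("pics/scene0c.png",cv2.resize(a[110:320,90:410],None,fx=2.5,fy=2.5,interpolation=cv2.INTER_CUBIC))
E
```

```text
(no output)
```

View pics/top0c.png

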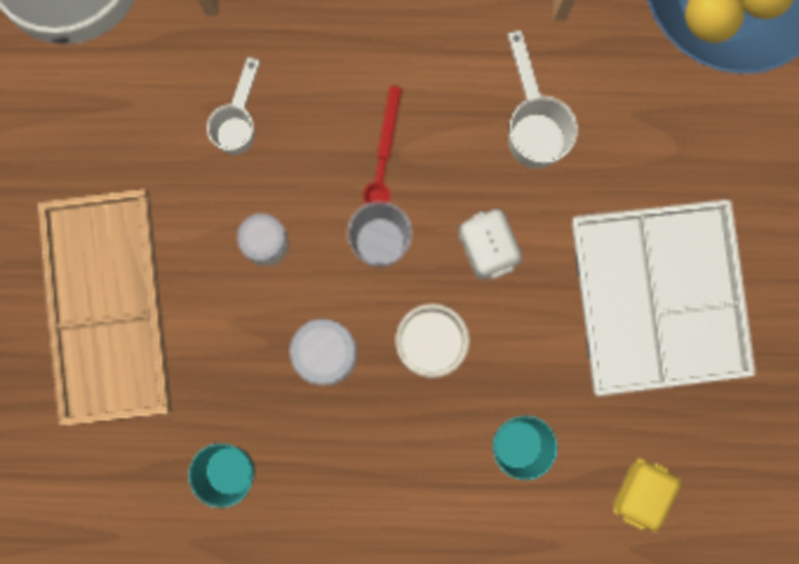

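View pics/scene0c.png

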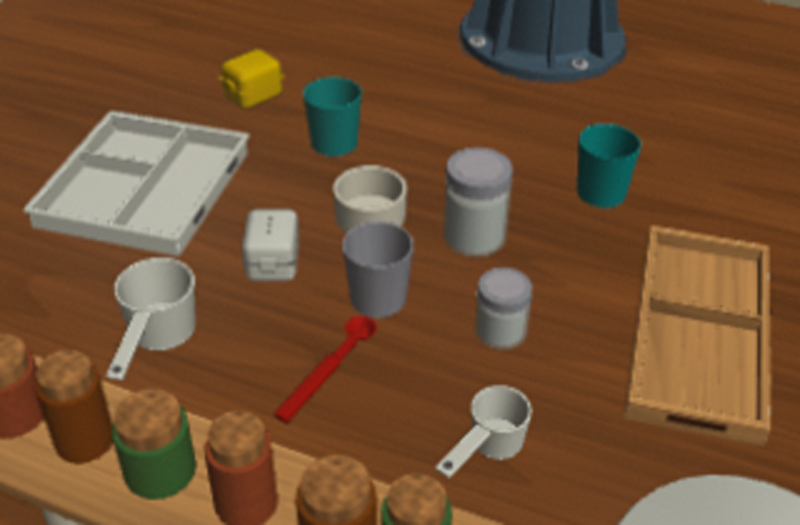

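```bash
cat > h.py <<'E'
import numpy as np, cv2
from scipy.optimize import minimize
from bench import ctrl
def proj(c,P):
    R=cv2.Rodrigues(np.array(c["rvec"],float))[0]
    p=np.asarray(P)@R.T+np.array(c["tvec"],float).ravel()
    s=p[:,:2]/p[:,2:]; r2=(s**2).sum(1,keepdims=True)
    s=s*(1+c["k1"]*r2); return s*[c["fx"],c["fy"]]+[c["cx"],c["cy"]]
def ring(r,z,x=0,n=32):
    t=np.linspace(0,2*np.pi,n,endpoint=False); return np.c_[x+r*np.cos(t),r*np.sin(t),0*t+z]
def box(x0,x1,y0,y1,z0,z1): return np.array([[x,y,z] for x in(x0,x1) for y in(y0,y1) for z in(z0,z1)])
def cyl(r0,r1,h): return np.r_[ring(r0,0),ring(r1,h)]
M={"outing_box":[box(-93,93,-84.5,84.5,0,25)],"night_tray":[box(-122,122,-60,60,0,22)],
"small_jar":[cyl(25,25,46),np.r_[ring(24.5,46),ring(24.5,60)]],"large_jar":[cyl(33,33,74),np.r_[ring(32.5,74),ring(32.5,92)]],
"pacifier_case":[np.r_[box(-28,28,-22,22,0,50),box(-31,31,-22,22,4,46),box(-28,28,-25,25,4,46)]],
"spoon":[box(-70,13,-7,7,0,10),box(10,45,-4.5,4.5,0,8),np.r_[ring(15.5,2,54.5),ring(15.5,9,54.5)]],
"small_cup":[cyl(21.5,25,40),box(20,80,-7,7,36,40)],"large_cup":[cyl(31,36,55),box(30,111,-9,9,50,55)],
"ramekin":[cyl(36,38,42)],"tumbler":[cyl(26,33,70)]}
def place(P,x,y,yaw,z=0):
    c,s=np.cos(yaw),np.sin(yaw); return (P/1000)@np.array([[c,s,0],[-s,c,0],[0,0,1]])+[x,y,z]
def render(c,name,x,y,yaw,z=0,S=4,roi=None):
    m=np.zeros((384*S,512*S),np.uint8)
    for P in M[name]:
        u=proj(c,place(P,x,y,yaw,z)); h=cv2.convexHull(np.round((u+.5)*S*16).astype(np.int32))
        cv2.fillConvexPoly(m,h,1,shift=4)
    return m.astype(bool)
def fit(name,obs,x0,z=0,yawfree=True):
    """obs: list of (cam,region)"""
    S=3
    up=[(c,np.kron(r,np.ones((S,S),bool))) for c,r in obs]
    def f(p):
        t=0
        for c,r in up:
            m=render(c,name,p[0]/1000,p[1]/1000,p[2]/50 if yawfree else 0,z,S); t-=(m&r).sum()/max(1,(m|r).sum())
        return t/len(up)
    b=None
    for y in ([x0[2]] if yawfree else [0]):
        r=minimize(f,[x0[0]*1000,x0[1]*1000,y*50],method="Nelder-Mead",options=dict(initial_simplex=[[x0[0]*1000+a,x0[1]*1000+bb,y*50+d] for a,bb,d in((0,0,0),(12,0,2),(0,12,-2),(-5,-5,6))],xatol=.1,fatol=1e-4,maxiter=120))
        if b is None or r.fun<b.fun:b=r
    return np.r_[b.x[:2]/1000,b.x[2]/50],-b.fun
def back(c,u,z):
    g=lambda p: (proj(c,[[p[0],p[1],z]])[0]-u)
    from scipy.optimize import fsolve
    return fsolve(g,[.5,0])
E
cat > loc.py <<'E'
from h import *
T=ctrl.camera("top");Sc=ctrl.camera("scene")
# top crop px -> approx
seed={"outing_box":((372,176),-3.05),"night_tray":((137,181),0.1),"small_jar":((201,152),0),"large_jar":((228,200),0),"pacifier_case":((299,154),-0.4),
"spoon":((254,113),3.0),"small_cup":((188,104),0),"large_cup":((320,105),0.1),"ramekin":((273,195),0),"tumbler":((251,149),0)}
hh={"small_jar":.06,"large_jar":.092,"pacifier_case":.05,"small_cup":.04,"large_cup":.055,"ramekin":.042,"tumbler":.07}
import sys,json
res={}
ov={"top":cv2.resize(T["color"],None,fx=3,fy=3,interpolation=cv2.INTER_CUBIC),"scene":cv2.resize(Sc["color"],None,fx=3,fy=3,interpolation=cv2.INTER_CUBIC)}
for n,(u,yaw) in seed.items():
    p0=back(T,u,hh.get(n,.02))
    if n=="outing_box": yaw=0.1
    obs={}
    for nm,c in(("top",T),("scene",Sc)):
        e=proj(c,[[p0[0],p0[1],.02]])[0]; best=None
        for d in ctrl.trace(nm,n):
            b=d["bbox"];ctr=np.array([(b[0]+b[2])/2,(b[1]+b[3])/2]); dist=np.linalg.norm(ctr-e)
            if dist<22 and (best is None or dist<best[0]): best=(dist,d)
        if best: obs[nm]=(c,best[1]["region"].astype(bool)); 
    out=[]
    yf=n not in("small_jar","large_jar","ramekin","tumbler")
    for sel in (["top"],["scene"],["top","scene"]):
        o=[obs[s] for s in sel if s in obs]
        if len(o)<len(sel): continue
        p,i=fit(n,o,(p0[0],p0[1],yaw),0,yf); out.append((sel,p,i))
        print(n,sel,np.round(p,4),round(i,3))
    if not out: print(n,"none");continue
    p=out[-1][1]; res[n]=p.tolist()
    for nm,c in(("top",T),("scene",Sc)):
        cs,_=cv2.findContours(render(c,n,*p,S=3).astype(np.uint8),cv2.RETR_EXTERNAL,cv2.CHAIN_APPROX_NONE)
        cv2.drawContours(ov[nm],cs,-1,(0,255,0) if n!="night_tray" else (255,0,0),1)
json.dump(res,open("res.json","w"))
a=ov["top"][165:855,285:1275]; cv2.imwrite("pics/ovtop.png",cv2.resize(a,(800,558)))
a=ov["scene"][360:930,285:1200]; cv2.imwrite("pics/ovscene.png",cv2.resize(a,(800,498)))
E
python3 loc.py
```

```text
outing_box ['top'] [ 0.4979 -0.3048  0.1336] 0.97
outing_box ['scene'] [ 0.4972 -0.3054  0.1414] 0.968
outing_box ['top', 'scene'] [ 0.4973 -0.3052  0.1407] 0.969
night_tray ['top'] [0.4771 0.3018 0.1496] 0.953
night_tray ['scene'] [0.4788 0.3006 0.1257] 0.976
night_tray ['top', 'scene'] [0.4782 0.3009 0.1299] 0.961
small_jar ['top'] [0.5495 0.1245 0.0285] 0.853
small_jar ['scene'] [0.5495 0.1244 0.0211] 0.946
small_jar ['top', 'scene'] [0.5495 0.1245 0.0279] 0.899
large_jar ['top'] [ 0.4313  0.0591 -0.0223] 0.935
large_jar ['scene'] [0.4283 0.054  0.0193] 0.921
large_jar ['top', 'scene'] [0.4316 0.0569 0.0008] 0.904
pacifier_case ['top'] [ 0.5494 -0.1134  0.378 ] 0.916
pacifier_case ['scene'] [ 0.5492 -0.1175 -0.3623] 0.726
pacifier_case ['top', 'scene'] [ 0.5497 -0.1154  0.4096] 0.886
spoon ['top'] [6.590e-01 3.000e-04 2.987e+00] 0.804
spoon ['scene'] [ 0.6574 -0.0038  2.99  ] 0.74
spoon ['top', 'scene'] [ 6.5810e-01 -4.0000e-04  2.9842e+00] 0.74
small_cup ['top'] [ 0.6708  0.1636 -0.2716] 0.858
small_cup ['scene'] [ 0.6717  0.1628 -0.2702] 0.942
small_cup ['top', 'scene'] [ 0.6716  0.1632 -0.268 ] 0.899
large_cup ['top'] [ 0.6687 -0.1678  0.2749] 0.91
ramekin ['top'] [ 0.4465 -0.0523  0.0233] 0.97
ramekin ['scene'] [ 0.4427 -0.0581  0.1194] 0.822
ramekin ['top', 'scene'] [ 0.4466 -0.0537  0.0366] 0.857
tumbler ['top'] [0.5528 0.0032 0.0307] 0.876
tumbler ['scene'] [5.544e-01 1.000e-04 5.910e-02] 0.962
tumbler ['top', 'scene'] [0.5542 0.0008 0.0277] 0.912
```

View pics/ovtop.png

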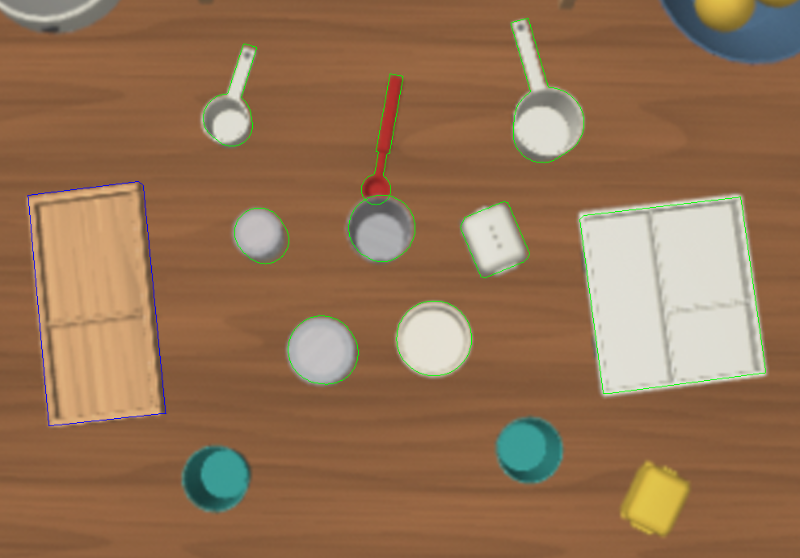

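View pics/ovscene.png

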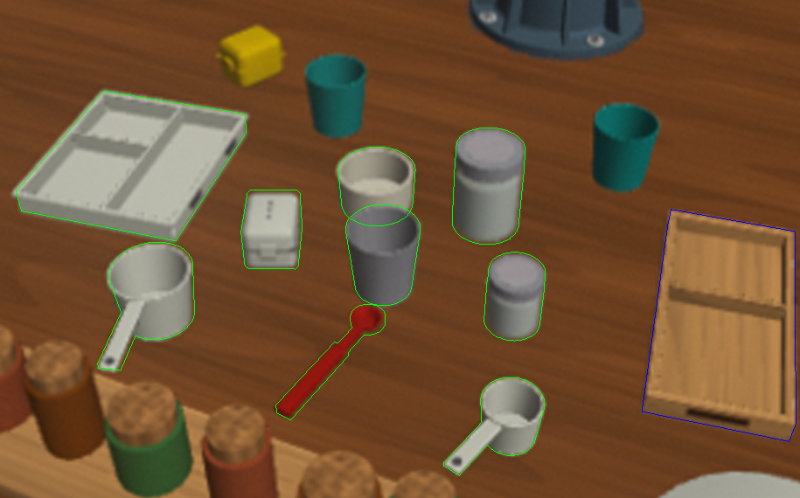

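```bash
cat > plan.py <<'E'
from h import *
import sys,json
from scipy.spatial.transform import Rotation as Rn
def state():
    o=ctrl.get_obs(); q=o["eef_rot"]; R=Rn.from_quat([q[1],q[2],q[3],q[0]]).as_matrix()
    return o,R
def plan(x,y,zp,yaw=None):
    o,R=state(); p=o["eef_pos"]; cur=np.arctan2(R[1,0],R[0,0])
    yaw=cur if yaw is None else yaw
    d=(yaw-cur+np.pi/2)%np.pi-np.pi/2
    f=cur+d
    dx,dy=x-p[0],y-p[1]
    a=dx*np.cos(f)+dy*np.sin(f); b=dx*np.sin(f)-dy*np.cos(f)
    print("yaw now %.1f tilt %s pinch %s q6 %.2f | turn rz %.1f then x %.2f y %.2f z %.2f cm | if no turn: x %.2f y %.2f"%(np.degrees(cur),np.round(R[:,2],3),np.round(p-[0,0,.0539],4),o["q"][5],-np.degrees(d),a*100,b*100,-(zp+.0539-p[2])*100,(dx*np.cos(cur)+dy*np.sin(cur))*100,(dx*np.sin(cur)-dy*np.cos(cur))*100))
    print("t",o["time_s"],"open",o["opening"],"F",np.round(o["wrist_force"],1))
if __name__=="__main__":
    v=[float(s) for s in sys.argv[1:]]; plan(v[0],v[1],v[2],np.radians(v[3]) if len(v)>3 else None)
E
python3 - <<'E'
from h import *;import json
r=json.load(open("res.json"))
def inb(n,a,b):
    print(n,a,b,np.round(place(np.array([[a,b,0.]]),*r[n])[0],4),np.degrees(r[n][2]))
inb("night_tray",-66,0);inb("night_tray",35,0);inb("night_tray",51,0);inb("outing_box",-54,-36.5);inb("outing_box",37.5,-36.5);inb("outing_box",0,46.5)
E
python3 plan.py 0.431 0.0565 0.055 7.5; python3 -c "
from bench import ctrl;print(ctrl.pinch_z,[a for a in dir(ctrl) if a[0]!='_'])"
```

```text
night_tray -66 0 [0.4127 0.2923 0.    ] 7.44207084382659
night_tray 35 0 [0.5129 0.3054 0.    ] 7.44207084382659
night_tray 51 0 [0.5287 0.3075 0.    ] 7.44207084382659
outing_box -54 -36.5 [ 0.449  -0.3489  0.    ] 8.061594066770667
outing_box 37.5 -36.5 [ 0.5395 -0.336   0.    ] 8.061594066770667
outing_box 0 46.5 [ 0.4908 -0.2591  0.    ] 8.061594066770667
yaw now 63.4 tilt [-0. -0. -1.] pinch [0.2577 0.514  0.25  ] q6 -0.21 | turn rz 55.9 then x 11.21 y 47.62 z 19.50 cm | if no turn: x -33.13 y 36.00
t 2.2 open 0.9975254691435362 F [ 0.  -0.3  0. ]
0.0539 ['MotionError', 'camera', 'get_obs', 'hand_in', 'look_for', 'pinch_z', 'trace']
```

Emit:
move_arm --rows "0 0 0 0 0 8 1;0 0 0 0 0 8 1;0 0 0 0 0 8 1;0 0 0 0 0 8 1;0 0 0 0 0 8 1;0 0 0 0 0 8 1;0 0 0 0 0 8 1;1.1 4.5 0 0 0 0 1;1.1 4.5 0 0 0 0 1;1.1 4.5 0 0 0 0 1;1.1 4.5 0 0 0 0 1;1.1 4.5 0 0 0 0 1;1.1 4.5 0 0 0 0 1;1.1 4.5 0 0 0 0 1;1.1 4.5 0 0 0 0 1;1.1 4.5 0 0 0 0 1;1.1 4.5 0 0 0 0 1;0.2 2.6 0 0 0 0 1;0 0 0 0 0 0 1;0 0 0 0 0 0 1"

```text
time_s: 4.2
eef_pos: [0.4298, 0.0561, 0.3039]
eef_rot: [-0.0, 0.998, 0.063, -0.0]
wrist_force: [0.3, -0.3, 0.1]
opening: 0.999
```

```bash
python3 plan.py 0.431 0.0565 0.055 7.5; cat > snap.py <<'E'
from h import *;import sys
n=sys.argv[1]; c=ctrl.camera(n)["color"]
if len(sys.argv)>3:
    x0,y0,x1,y1=map(int,sys.argv[3:7]); c=c[y0:y1,x0:x1]
s=min(800/c.shape[1],600/c.shape[0]); cv2.imwrite(sys.argv[2],cv2.resize(c,None,fx=s,fy=s,interpolation=cv2.INTER_CUBIC))
E
python3 snap.py scene pics/s1.png
```

```text
yaw now 7.3 tilt [-0.  0. -1.] pinch [0.4298 0.0561 0.25  ] q6 -0.27 | turn rz -0.2 then x 0.12 y -0.02 z 19.50 cm | if no turn: x 0.12 y -0.02
t 4.2 open 0.9987280824185762 F [ 0.3 -0.3  0.1]
```

View pics/s1.png

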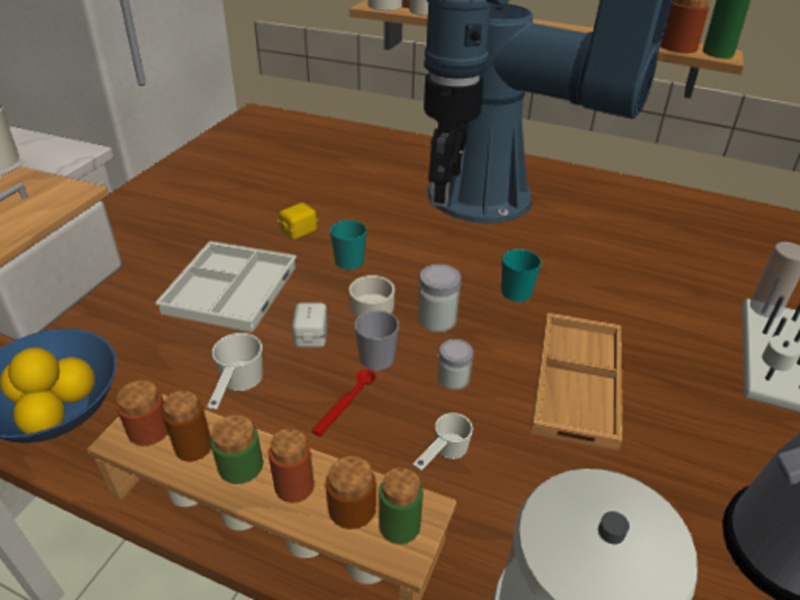

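Emit:
move_arm --rows "0.1 0 3 0 0 0 1;0 0 4 0 0 0 1;0 0 4 0 0 0 1;0 0 2 0 0 0 1;0 0 1 0 0 0 1;0 0 1 0 0 0 1;0 0 1 0 0 0 1"

```text
time_s: 4.95
eef_pos: [0.4317, 0.0569, 0.1443]
eef_rot: [0.0, 0.998, 0.065, 0.001]
wrist_force: [0.1, -0.7, 0.5]
opening: 1.002
```

Emit:
move_arm --rows "0 0 1 0 0 0 1;0 0 1 0 0 0 1;0 0 1 0 0 0 1;0 0 0.5 0 0 0 1;0 0 0 0 0 0 1"

```text
time_s: 5.45
eef_pos: [0.4303, 0.0564, 0.1081]
eef_rot: [-0.0, 0.998, 0.064, -0.001]
wrist_force: [-0.7, 0.7, -0.6]
opening: 1.0
```

```bash
python3 snap.py scene pics/s2.png 180 120 400 285;python3 plan.py 0.431 0.0565 0.055 7.5
```

```text
yaw now 7.4 tilt [-0.001  0.    -1.   ] pinch [0.4307 0.0564 0.0547] q6 -0.27 | turn rz -0.1 then x 0.03 y -0.01 z -0.03 cm | if no turn: x 0.03 y -0.01
t 5.5 open 0.999263768817291 F [-0.4 -0.3 -0.6]
```

View pics/s2.png

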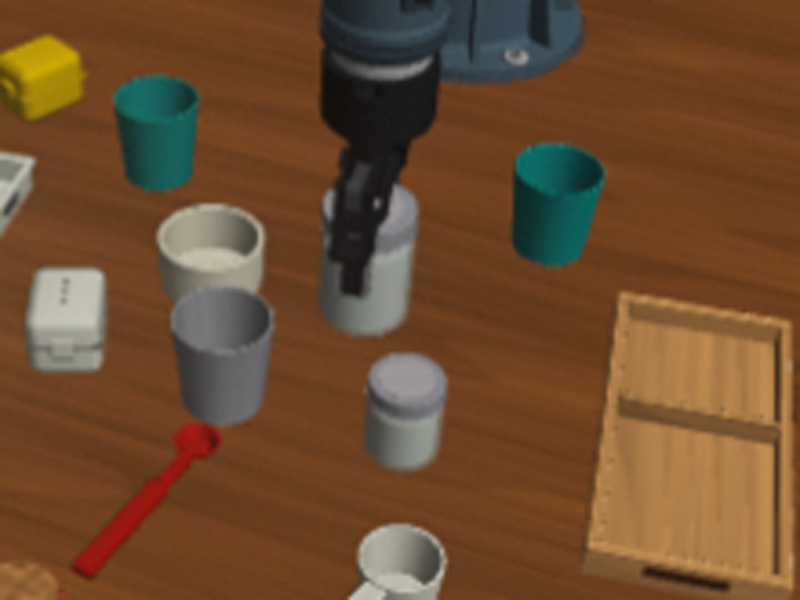

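Emit:
move_arm --rows "0 0 0 0 0 0 0;0 0 0 0 0 0 0;0 0 0 0 0 0 0;0 0 0 0 0 0 0;0 0 0 0 0 0 0;0 0 0 0 0 0 0;0 0 0 0 0 0 0;0 0 0 0 0 0 0"

```text
time_s: 6.3
eef_pos: [0.4315, 0.0564, 0.1098]
eef_rot: [0.0, 0.998, 0.064, 0.001]
wrist_force: [-0.1, 0.8, 5.7]
opening: 0.756
```

Emit:
move_arm --rows "0 0 -0.5 0 0 0 0;0 0 -1 0 0 0 0;0 0 -2 0 0 0 0;0 0 -3 0 0 0 0;0 0 -1.5 0 0 0 0;0 0 0 0 0 0 0"

```text
time_s: 6.9
eef_pos: [0.4324, 0.0563, 0.1916]
eef_rot: [0.001, 0.998, 0.064, 0.003]
wrist_force: [0.8, -0.7, -2.5]
opening: 0.754
```

```bash
python3 snap.py scene pics/s3.png 180 120 400 285;python3 plan.py 0.4127 0.2923 0.06
```

```text
yaw now 7.4 tilt [ 0.003 -0.    -1.   ] pinch [0.4314 0.0564 0.1361] q6 -0.27 | turn rz -0.0 then x 1.17 y -23.64 z 7.61 cm | if no turn: x 1.17 y -23.64
t 6.95 open 0.747966883566791 F [-0.4  0.1 -2.7]
```

View pics/s3.png

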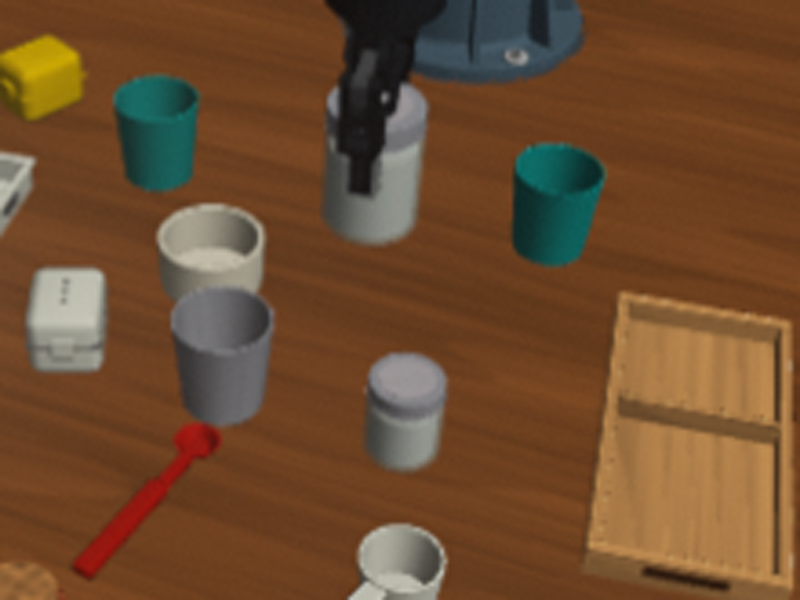

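Emit:
move_arm --rows "0.2 -2 0 0 0 0 0;0.2 -3.5 0 0 0 0 0;0.2 -4 0 0 0 0 0;0.2 -4 0 0 0 0 0;0.2 -4 0 0 0 0 0;0.2 -3.5 0 0 0 0 0;0 -2.6 0 0 0 0 0;0 0 0 0 0 0 0;0 0 0 0 0 0 0;0 0 3 0 0 0 0;0 0 2 0 0 0 0;0 0 1 0 0 0 0;0 0 0.5 0 0 0 0;0 0 0 0 0 0 0"

```text
time_s: 8.35
eef_pos: [0.4125, 0.2914, 0.1236]
eef_rot: [0.0, 0.998, 0.064, -0.0]
wrist_force: [-0.3, 0.6, -3.8]
opening: 0.754
```

```bash
python3 snap.py scene pics/s4.png 250 120 470 285;python3 plan.py 0.4127 0.2923 0.06
```

```text
yaw now 7.3 tilt [ 0.  0. -1.] pinch [0.4129 0.2918 0.0703] q6 0.25 | turn rz -0.0 then x -0.01 y -0.06 z 1.03 cm | if no turn: x -0.01 y -0.06
t 8.4 open 0.7498921621523492 F [-0.1 -0.  -3.1]
```

View pics/s4.png

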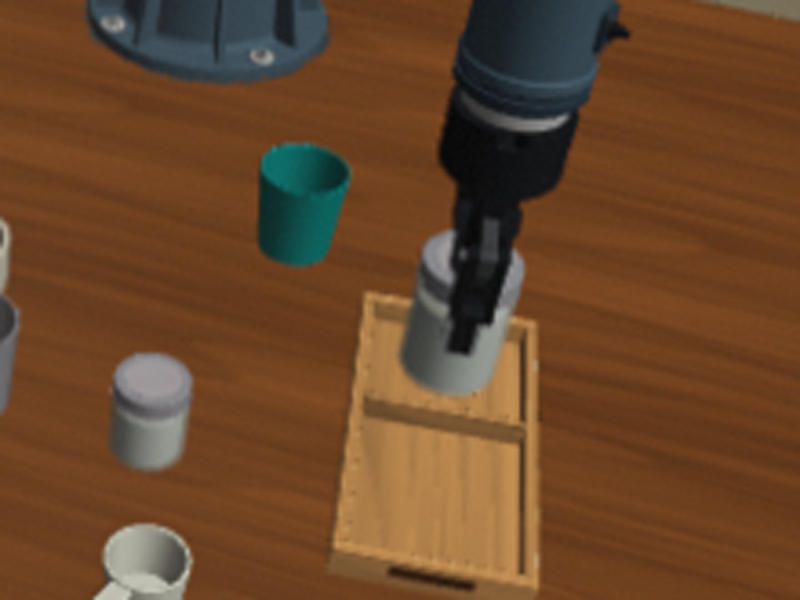

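Emit:
move_arm --rows "0 -0.1 0.4 0 0 0 0;0 0 0.2 0 0 0 0;0 0 0.1 0 0 0 0;0 0 0.1 0 0 0 0;0 0 0 0 0 0 0;0 0 0 0 0 0 0"

```text
time_s: 9.0
eef_pos: [0.4124, 0.2931, 0.1159]
eef_rot: [-0.0, 0.998, 0.064, 0.0]
wrist_force: [0.6, 0.1, -2.7]
opening: 0.75
```

Emit:
move_arm --rows "0 0 0.1 0 0 0 0;0 0 0 0 0 0 0;0 0 0 0 0 0 0"

```text
time_s: 9.3
eef_pos: [0.4124, 0.293, 0.1149]
eef_rot: [-0.0, 0.998, 0.064, -0.0]
wrist_force: [1.1, -0.7, -2.8]
opening: 0.75
```

Emit:
move_arm --rows "0 0 0.1 0 0 0 0;0 0 0 0 0 0 0;0 0 0 0 0 0 0"

```text
time_s: 9.6
eef_pos: [0.4124, 0.2931, 0.1149]
eef_rot: [0.0, 0.998, 0.064, -0.0]
wrist_force: [-4.5, -1.8, 7.1]
opening: 0.755
```

Emit:
move_arm --rows "0 0 0 0 0 0 0.85;0 0 0 0 0 0 0.9;0 0 0 0 0 0 1;0 0 0 0 0 0 1;0 0 0 0 0 0 1;0 0 -1 0 0 0 1;0 0 -3 0 0 0 1;0 0 -4 0 0 0 1;0 0 -4 0 0 0 1;0 0 -2 0 0 0 1;0 0 0 0 0 0 1"

```text
time_s: 10.7
eef_pos: [0.4142, 0.2939, 0.2585]
eef_rot: [-0.001, 0.998, 0.064, 0.004]
wrist_force: [-0.1, -0.9, -1.1]
opening: 1.005
```

```bash
python3 snap.py scene pics/s5.png 250 120 470 285;python3 plan.py 0.6716 0.1632 0.028 74.6
```

```text
yaw now 7.4 tilt [ 0.004  0.002 -1.   ] pinch [0.4132 0.2934 0.2022] q6 0.25 | turn rz -67.2 then x -5.69 y 28.37 z 17.42 cm | if no turn: x 23.96 y 16.23
t 10.75 open 0.9998227875080266 F [ 0.9  0.4 -0.5]
```

View pics/s5.png

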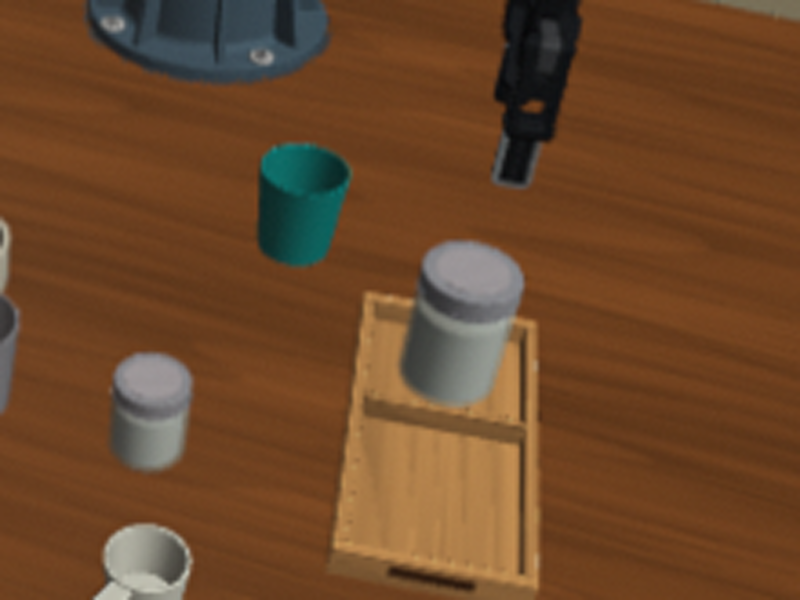

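Emit:
move_arm --rows "0 0 0 0 0 -8.4 1;0 0 0 0 0 -8.4 1;0 0 0 0 0 -8.4 1;0 0 0 0 0 -8.4 1;0 0 0 0 0 -8.4 1;0 0 0 0 0 -8.4 1;0 0 0 0 0 -8.4 1;0 0 0 0 0 -8.4 1;-0.7 3.5 0 0 0 0 1;-0.7 3.5 0 0 0 0 1;-0.7 3.5 0 0 0 0 1;-0.7 3.5 0 0 0 0 1;-0.7 3.5 0 0 0 0 1;-0.7 3.5 0 0 0 0 1;-0.7 3.5 0 0 0 0 1;-0.8 3.9 0 0 0 0 1;0 0 3 0 0 0 1;0 0 3 0 0 0 1;0 0 2 0 0 0 1;0 0 0 0 0 0 1"

```text
time_s: 12.75
eef_pos: [0.6676, 0.162, 0.1675]
eef_rot: [-0.003, 0.796, 0.606, -0.004]
wrist_force: [-0.6, -0.8, 0.1]
opening: 1.002
```

```bash
python3 snap.py scene pics/s6.png 200 150 420 315;python3 plan.py 0.6716 0.1632 0.028 74.6
```

```text
yaw now 74.6 tilt [-0.007 -0.    -1.   ] pinch [0.669  0.1623 0.1165] q6 -1.24 | turn rz -0.0 then x 0.16 y 0.23 z 8.85 cm | if no turn: x 0.16 y 0.23
t 12.8 open 1.0039135962034893 F [0.  0.4 0.1]
```

View pics/s6.png

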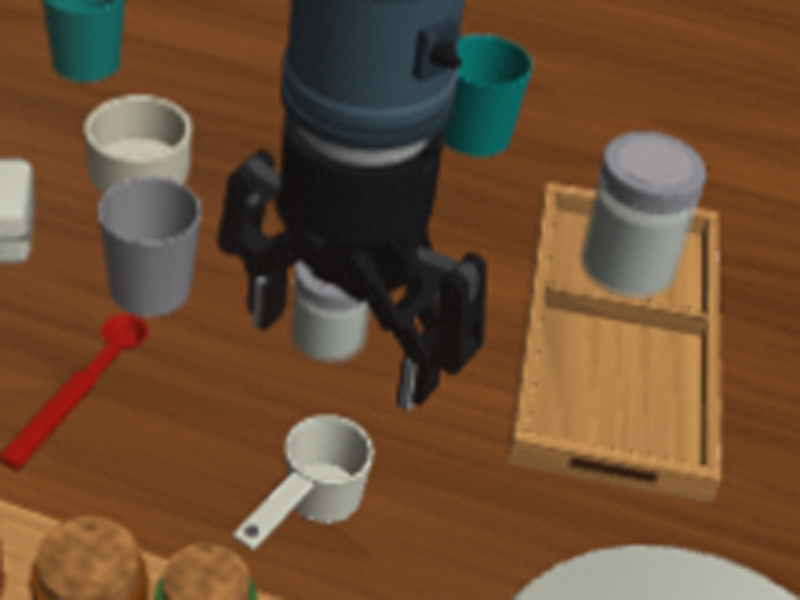

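Emit:
move_arm --rows "0.1 0.2 2 0 0 0 1;0 0 2 0 0 0 1;0 0 2 0 0 0 1;0 0 1.5 0 0 0 1;0 0 1 0 0 0 1;0 0 0.3 0 0 0 1;0 0 0 0 0 0 1;0 0 0 0 0 0 1"

```text
time_s: 13.6
eef_pos: [0.6739, 0.163, 0.0869]
eef_rot: [0.0, 0.796, 0.606, 0.001]
wrist_force: [-0.3, 0.7, -0.2]
opening: 0.997
```

```bash
python3 snap.py scene pics/s7.png 200 150 420 315;python3 plan.py 0.6716 0.1632 0.028 74.6
```

```text
yaw now 74.6 tilt [ 0.002  0.    -1.   ] pinch [0.6739 0.163  0.0332] q6 -1.23 | turn rz -0.0 then x -0.04 y -0.23 z 0.52 cm | if no turn: x -0.04 y -0.23
t 13.65 open 1.0009419676576514 F [-0.4  0.6 -0.4]
```

View pics/s7.png

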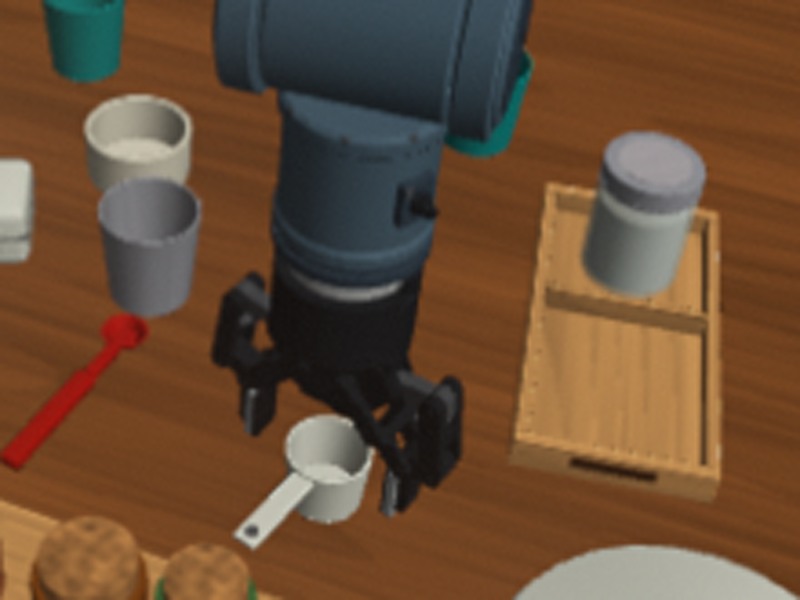

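Emit:
move_arm --rows "0 -0.2 0.3 0 0 0 1;0 0 0.2 0 0 0 1;0 0 0 0 0 0 0;0 0 0 0 0 0 0;0 0 0 0 0 0 0;0 0 0 0 0 0 0;0 0 0 0 0 0 0;0 0 0 0 0 0 0;0 0 0 0 0 0 0;0 0 0 0 0 0 0;0 0 0 0 0 0 0"

```text
time_s: 14.75
eef_pos: [0.6717, 0.1635, 0.0815]
eef_rot: [0.0, 0.796, 0.606, 0.001]
wrist_force: [-0.8, 1.1, 5.5]
opening: 0.563
```

Emit:
move_arm --rows "0 0 -0.5 0 0 0 0;0 0 -1 0 0 0 0;0 0 -2 0 0 0 0;0 0 -3 0 0 0 0;0 0 -1 0 0 0 0;0 0 0 0 0 0 0"

```text
time_s: 15.35
eef_pos: [0.6725, 0.1636, 0.1584]
eef_rot: [0.001, 0.796, 0.606, 0.002]
wrist_force: [0.8, 0.3, -0.4]
opening: 0.56
```

```bash
python3 snap.py scene pics/s8.png 200 150 420 315;python3 plan.py 0.516 0.306 0.034 97.4
```

```text
yaw now 74.6 tilt [ 0.001  0.    -1.   ] pinch [0.6715 0.1635 0.1026] q6 -1.23 | turn rz -22.8 then x 16.14 y -13.58 z 6.86 cm | if no turn: x 9.60 y -18.78
t 15.4 open 0.5589121934248892 F [ 0.6  0.1 -1.1]
```

View pics/s8.png

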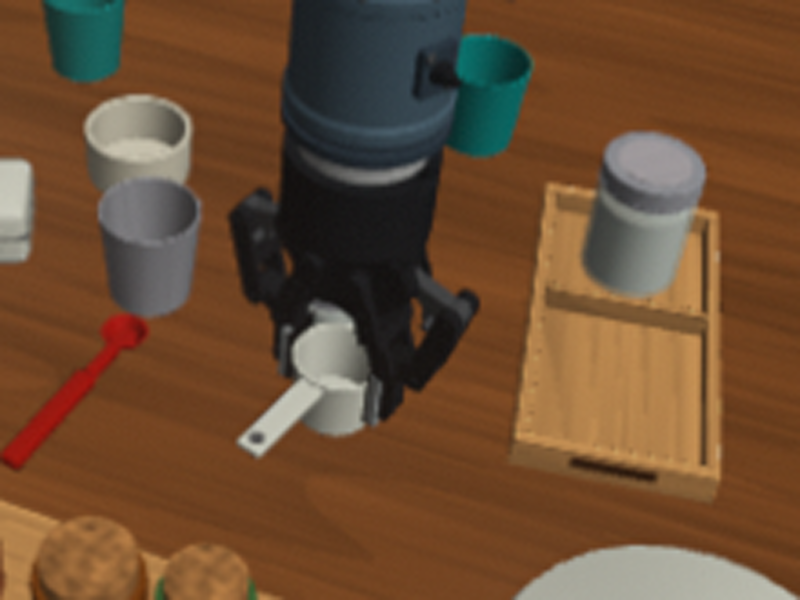

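Emit:
move_arm --rows "0 0 0 0 0 -7.6 0;0 0 0 0 0 -7.6 0;0 0 0 0 0 -7.6 0;2 -1.6 0 0 0 0 0;3 -2.4 0 0 0 0 0;3 -2.5 0 0 0 0 0;3 -2.5 0 0 0 0 0;3 -2.5 0 0 0 0 0;2.1 -1.7 0 0 0 0 0;0 0 0 0 0 0 0;0 0 2 0 0 0 0;0 0 2 0 0 0 0;0 0 1 0 0 0 0;0 0 0.5 0 0 0 0;0 0 0.5 0 0 0 0;0 0 0 0 0 0 0;0 0 0 0 0 0 0"

```text
time_s: 17.1
eef_pos: [0.5201, 0.3062, 0.0964]
eef_rot: [0.0, 0.66, 0.751, 0.0]
wrist_force: [-1.3, 0.8, -0.5]
opening: 0.557
```

```bash
python3 snap.py scene pics/s9.png 250 150 470 315;python3 plan.py 0.520 0.306 0.0326 97.4
```

```text
yaw now 97.4 tilt [ 0.001  0.    -1.   ] pinch [0.5202 0.3063 0.0427] q6 -1.36 | turn rz -0.0 then x -0.03 y -0.02 z 1.01 cm | if no turn: x -0.03 y -0.02
t 17.15 open 0.5568224056405374 F [-0.4  0.3 -0.2]
```

View pics/s9.png

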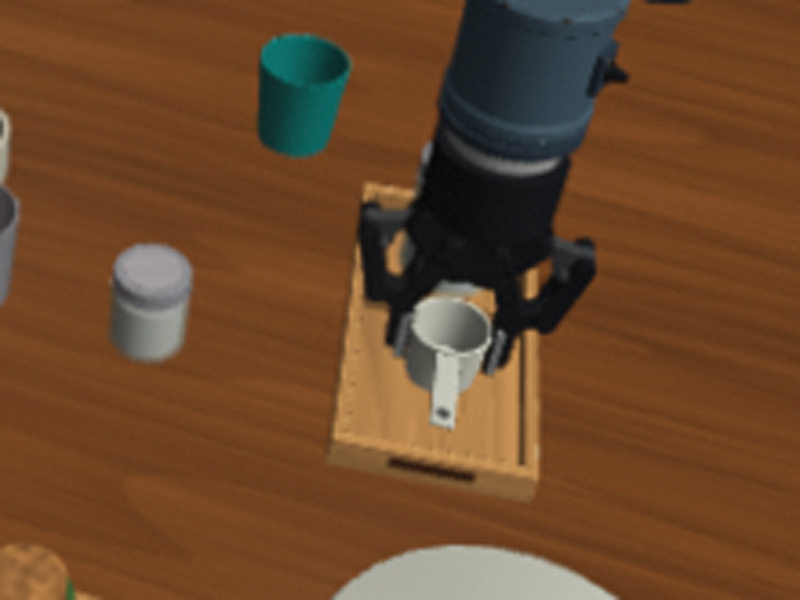

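Emit:
move_arm --rows "0 0 0.5 0 0 0 0;0 0 0.3 0 0 0 0;0 0 0.1 0 0 0 0;0 0 0 0 0 0 0;0 0 0 0 0 0 0"

```text
time_s: 17.65
eef_pos: [0.5197, 0.3062, 0.0869]
eef_rot: [0.0, 0.66, 0.751, 0.0]
wrist_force: [0.4, 0.4, -0.9]
opening: 0.56
```

Emit:
move_arm --rows "0 0 0.1 0 0 0 0;0 0 0 0 0 0 0;0 0 0 0 0 0 0"

```text
time_s: 17.95
eef_pos: [0.5198, 0.3063, 0.0865]
eef_rot: [0.0, 0.66, 0.751, 0.0]
wrist_force: [-1.5, -1.6, 4.8]
opening: 0.56
```

Contact. Release partly, rise, and plan for the small jar.

Emit:
move_arm --rows "0 0 0 0 0 0 0.62;0 0 0 0 0 0 0.68;0 0 0 0 0 0 0.7;0 0 0 0 0 0 0.7;0 0 0 0 0 0 0.7;0 0 -0.5 0 0 0 0.7;0 0 -1 0 0 0 0.7;0 0 -2 0 0 0 0.7;0 0 -3 0 0 0 1;0 0 -4 0 0 0 1;0 0 -2 0 0 0 1;0 0 0 0 0 0 1"

```text
time_s: 19.15
eef_pos: [0.5219, 0.3071, 0.2162]
eef_rot: [0.002, 0.66, 0.751, 0.004]
wrist_force: [1.1, 0.5, -0.2]
opening: 0.999
```

```bash
python3 snap.py scene pics/s10.png 250 150 470 315;python3 plan.py 0.5495 0.1245 0.042 98
```

```text
yaw now 97.4 tilt [ 0.005  0.002 -1.   ] pinch [0.5207 0.3066 0.1598] q6 -1.36 | turn rz -0.6 then x -18.44 y 0.31 z 11.78 cm | if no turn: x -18.43 y 0.51
t 19.2 open 1.0003379308861242 F [-0.7  0.3 -0.8]
```

View pics/s10.png

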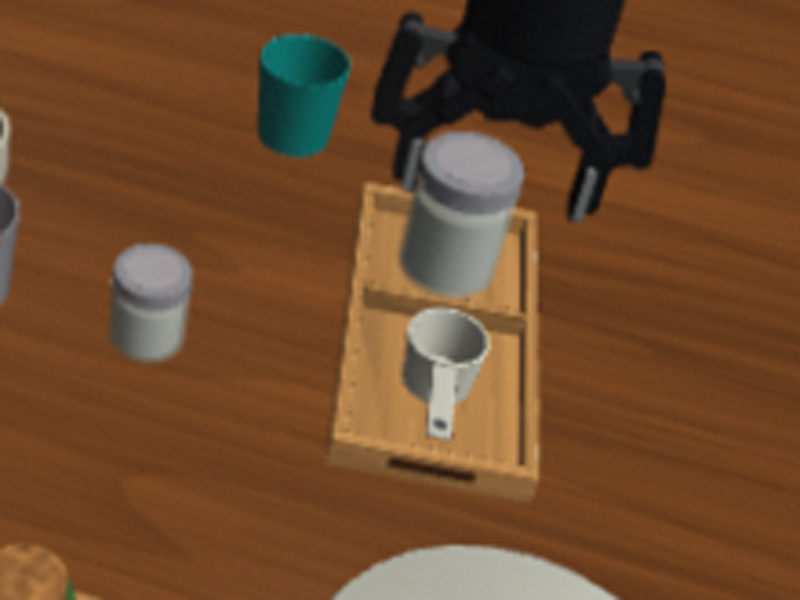

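Emit:
move_arm --rows "-2 0.1 0 0 0 0 1;-4 0.1 0 0 0 0 1;-4 0.1 0 0 0 0 1;-4 0.1 0 0 0 0 1;-3 0.1 0 0 0 0 1;-1.4 0 0 0 0 0 1;0 0 2 0 0 0 1;0 0 2.5 0 0 0 1;0 0 2.5 0 0 0 1;0 0 2 0 0 0 1;0 0 1 0 0 0 1;0 0 0.5 0 0 0 1;0 0 0 0 0 0 1"

```text
time_s: 20.5
eef_pos: [0.5479, 0.1246, 0.1054]
eef_rot: [-0.0, 0.66, 0.751, -0.0]
wrist_force: [-0.6, -0.5, -0.2]
opening: 1.008
```

```bash
python3 snap.py scene pics/s11.png 200 140 420 305;python3 plan.py 0.5495 0.1245 0.042 98
```

```text
yaw now 97.4 tilt [ 0.  0. -1.] pinch [0.5484 0.1246 0.0523] q6 -1.69 | turn rz -0.6 then x -0.02 y 0.11 z 1.03 cm | if no turn: x -0.02 y 0.11
t 20.55 open 0.996124481725286 F [ 0.3 -0.2  0.7]
```

View pics/s11.png

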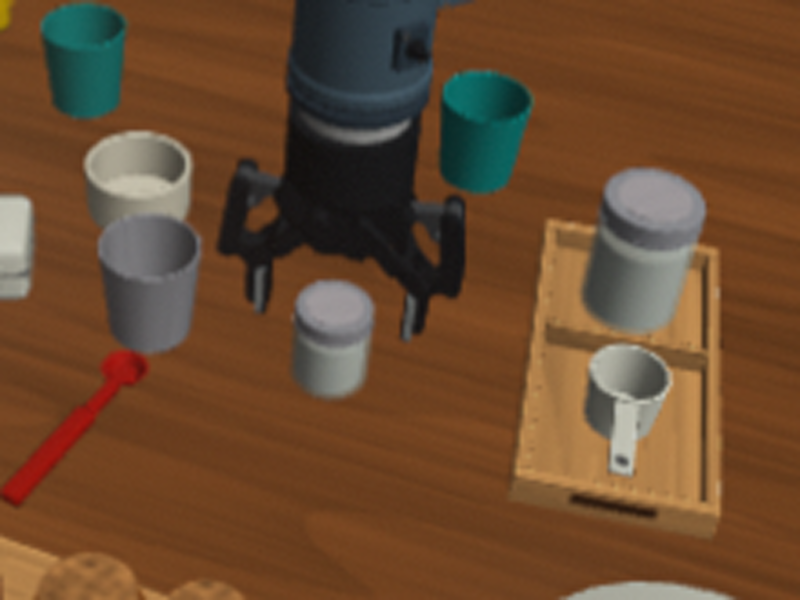

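Emit:
move_arm --rows "0 0.1 0.5 0 0 0 1;0 0 0.5 0 0 0 1;0 0 0 0 0 0 1;0 0 0 0 0 0 0;0 0 0 0 0 0 0;0 0 0 0 0 0 0;0 0 0 0 0 0 0;0 0 0 0 0 0 0;0 0 0 0 0 0 0;0 0 0 0 0 0 0;0 0 0 0 0 0 0;0 0 0 0 0 0 0"

```text
time_s: 21.75
eef_pos: [0.5497, 0.1246, 0.0965]
eef_rot: [0.0, 0.66, 0.751, 0.0]
wrist_force: [-0.6, 0.3, 5.8]
opening: 0.565
```

Emit:
move_arm --rows "0 0 -0.5 0 0 0 0;0 0 -1 0 0 0 0;0 0 -2 0 0 0 0;0 0 -3 0 0 0 0;0 0 -4 0 0 0 0;0 0 -2 0 0 0 0;0 0 0 0 0 0 0;0 0 0 0 0 0 0"

```text
time_s: 22.55
eef_pos: [0.5489, 0.1245, 0.2208]
eef_rot: [0.0, 0.66, 0.751, -0.0]
wrist_force: [0.4, -0.1, -1.6]
opening: 0.563
```

```bash
python3 snap.py scene pics/s12.png 100 120 420 320;python3 plan.py 0.449 -0.349 0.045 98
```

```text
yaw now 97.4 tilt [-0.002 -0.    -1.   ] pinch [0.5483 0.1245 0.1657] q6 -1.69 | turn rz -0.6 then x -45.50 y -16.42 z 12.07 cm | if no turn: x -45.68 y -15.91
t 22.6 open 0.5605705035102603 F [-0.1 -0.3 -0.8]
```

View pics/s12.png

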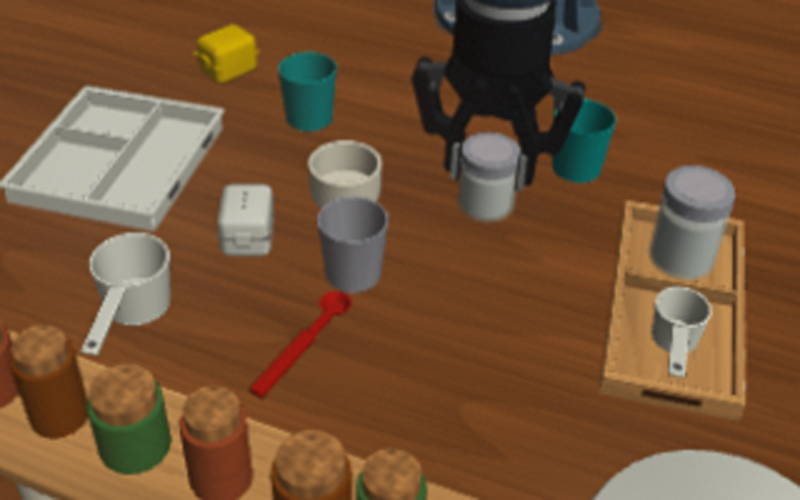

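Emit:
move_arm --rows "-2 -0.7 0 0 0 0 0;-3.5 -1.2 0 0 0 0 0;-4 -1.4 0 0 0 0 0;-4 -1.4 0 0 0 0 0;-4 -1.4 0 0 0 0 0;-4 -1.4 0 0 0 0 0;-4 -1.4 0 0 0 0 0;-4 -1.4 0 0 0 0 0;-4 -1.4 0 0 0 0 0;-4 -1.4 0 0 0 0 0;-4 -1.4 0 0 0 0 0;-2.7 -0.9 0 0 0 0 0;-1.5 -0.5 0 0 0 0 0;0 0 0 0 0 0 0;0 0 3 0 0 0 0;0 0 3 0 0 0 0;0 0 2.5 0 0 0 0;0 0 1.5 0 0 0 0;0 0 0.5 0 0 0 0;0 0 0 0 0 0 0"

```text
time_s: 24.6
eef_pos: [0.4503, -0.3482, 0.1154]
eef_rot: [-0.001, 0.66, 0.751, 0.0]
wrist_force: [0.3, 1.1, -1.5]
opening: 0.565
```

```bash
python3 snap.py scene pics/s13.png 70 100 290 265;python3 plan.py 0.449 -0.349 0.0452 98
```

```text
yaw now 97.4 tilt [ 0. -0. -1.] pinch [ 0.4506 -0.3489  0.0625] q6 -2.57 | turn rz -0.6 then x 0.02 y -0.16 z 1.73 cm | if no turn: x 0.01 y -0.16
t 24.65 open 0.5599041484897554 F [ 0.3  0.1 -1.8]
```

View pics/s13.png

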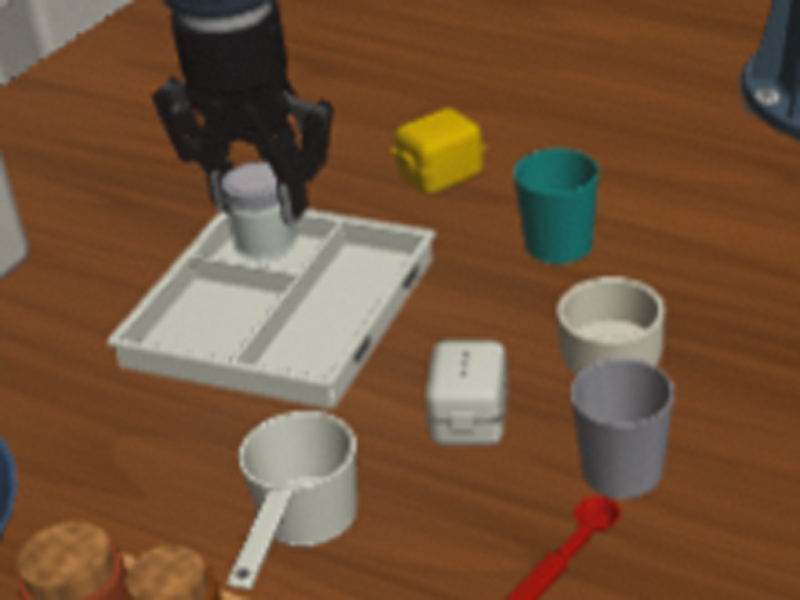

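Emit:
move_arm --rows "0 -0.2 0.5 0 0 0 0;0 0 0.5 0 0 0 0;0 0 0.3 0 0 0 0;0 0 0.2 0 0 0 0;0 0 0.1 0 0 0 0;0 0 0 0 0 0 0;0 0 0 0 0 0 0"

```text
time_s: 25.35
eef_pos: [0.4482, -0.3494, 0.1]
eef_rot: [0.0, 0.66, 0.751, -0.0]
wrist_force: [0.5, -0.3, -1.1]
opening: 0.566
```

Emit:
move_arm --rows "0 0 0.1 0 0 0 0;0 0 0 0 0 0 0;0 0 0 0 0 0 0"

```text
time_s: 25.65
eef_pos: [0.4483, -0.3496, 0.0995]
eef_rot: [0.0, 0.66, 0.751, -0.0]
wrist_force: [-1.9, 2.2, 5.3]
opening: 0.561
```

Emit:
move_arm --rows "0 0 0 0 0 0 0.62;0 0 0 0 0 0 0.68;0 0 0 0 0 0 0.72;0 0 0 0 0 0 0.72;0 0 0 0 0 0 0.72;0 0 -0.5 0 0 0 0.72;0 0 -1 0 0 0 0.72;0 0 -2 0 0 0 0.72;0 0 -3 0 0 0 1;0 0 -4 0 0 0 1;0 0 -2 0 0 0 1;0 0 0 0 0 0 1"

```text
time_s: 26.85
eef_pos: [0.4497, -0.351, 0.229]
eef_rot: [0.004, 0.66, 0.751, -0.001]
wrist_force: [0.1, -0.1, 0.3]
opening: 1.002
```

```bash
python3 snap.py scene pics/s14.png 70 100 290 265;python3 plan.py 0.5495 -0.1145 0.033 113
python3 - <<'E'
from h import *
T=ctrl.camera("top")
for d in ctrl.trace("top","pacifier_case"):
    b=d["bbox"]
    if abs((b[0]+b[2])/2-299)<15 and abs((b[1]+b[3])/2-154)<15:
        for y in (.2,.4,.6): print(fit("pacifier_case",[(T,d["region"].astype(bool))],(.5495,-.1145,y)))
E
```

```text
yaw now 97.4 tilt [ 0.003 -0.004 -1.   ] pinch [ 0.4489 -0.3502  0.1726] q6 -2.57 | turn rz -15.6 then x 17.76 y 18.47 z 13.96 cm | if no turn: x 22.08 y 13.00
t 26.9 open 0.9996569734449477 F [-1.  -0.3 -0. ]
(array([ 0.5494758 , -0.11277633,  0.42723519]), np.float64(0.9234503360716952))
(array([ 0.54972294, -0.11257775,  0.41877519]), np.float64(0.9242254572601717))
(array([ 0.54968795, -0.11289427,  0.42000238]), np.float64(0.9235359940320775))
```

View pics/s14.png

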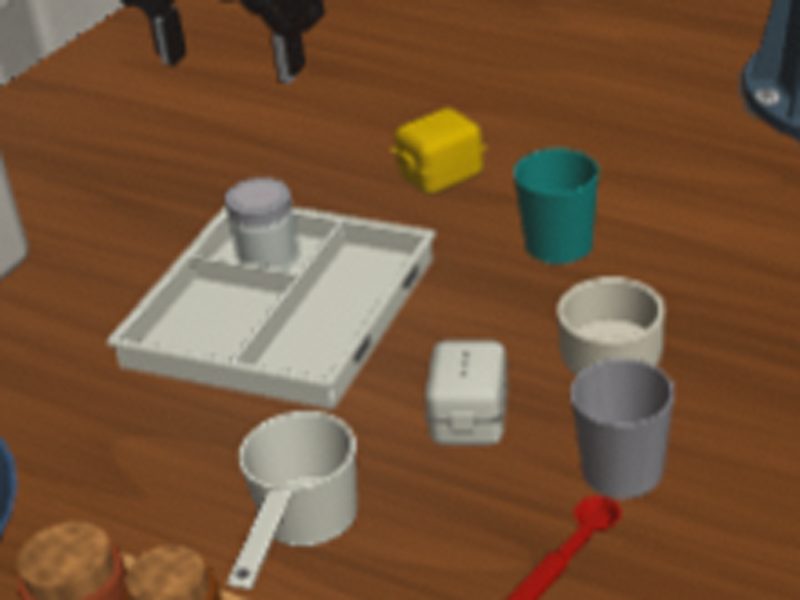

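Emit:
move_arm --rows "0 0 0 0 0 -8.2 1;0 0 0 0 0 -8.2 1;2 2.1 0 0 0 0 1;3 3.1 0 0 0 0 1;3 3.1 0 0 0 0 1;3 3.1 0 0 0 0 1;3 3.1 0 0 0 0 1;2.3 2.5 0 0 0 0 1;1.5 1.5 0 0 0 0 1;0 0 0 0 0 0 1;0 0 3 0 0 0 1;0 0 3 0 0 0 1;0 0 2.5 0 0 0 1;0 0 1.5 0 0 0 1;0 0 0 0 0 0 1;0 0 0 0 0 0 1"

```text
time_s: 28.6
eef_pos: [0.5457, -0.1124, 0.124]
eef_rot: [-0.0, 0.547, 0.837, -0.0]
wrist_force: [0.8, -0.2, 0.2]
opening: 0.999
```

```bash
python3 snap.py scene pics/s15.png 100 120 320 285;python3 plan.py 0.5495 -0.1145 0.033 114
```

```text
yaw now 113.7 tilt [ 0.001 -0.001 -1.   ] pinch [ 0.5463 -0.1125  0.0709] q6 -2.40 | turn rz -0.3 then x -0.31 y 0.21 z 3.79 cm | if no turn: x -0.31 y 0.22
t 28.65 open 0.9959072186691679 F [-0.1  0.4  0.2]
```

View pics/s15.png

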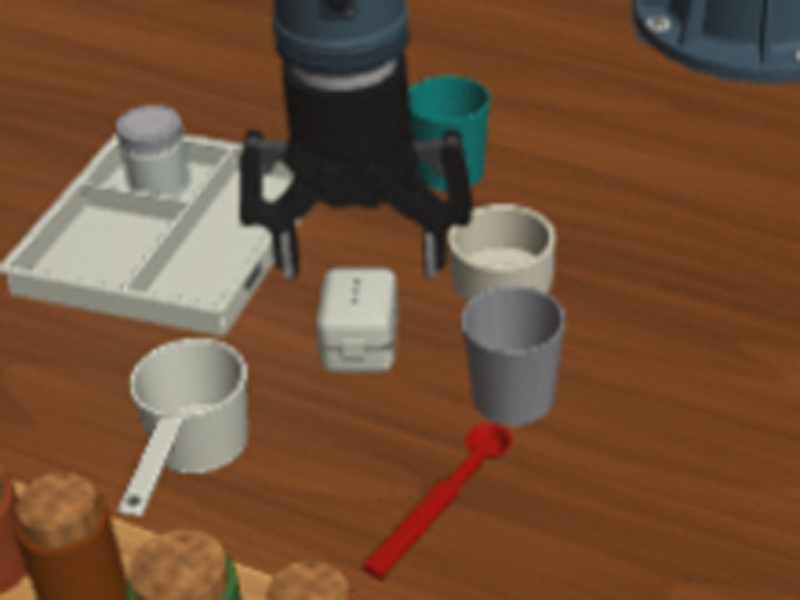

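Emit:
move_arm --rows "-0.2 0.2 1 0 0 0 1;0 0.1 1.5 0 0 0 1;0 0 1 0 0 0 1;0 0 0.3 0 0 0 1;0 0 0 0 0 0 1;0 0 0 0 0 0 1"

```text
time_s: 29.25
eef_pos: [0.5493, -0.1125, 0.0859]
eef_rot: [-0.0, 0.546, 0.838, -0.0]
wrist_force: [0.3, 0.8, 0.2]
opening: 0.998
```

```bash
python3 snap.py scene pics/s16.png 100 120 320 285;python3 plan.py 0.5495 -0.1145 0.033 114
```

```text
yaw now 113.8 tilt [ 0.001 -0.    -1.   ] pinch [ 0.5495 -0.1126  0.0323] q6 -2.40 | turn rz -0.2 then x -0.17 y -0.08 z -0.07 cm | if no turn: x -0.17 y -0.08
t 29.3 open 0.9980275328314856 F [0.3 0.1 0.5]
```

View pics/s16.png

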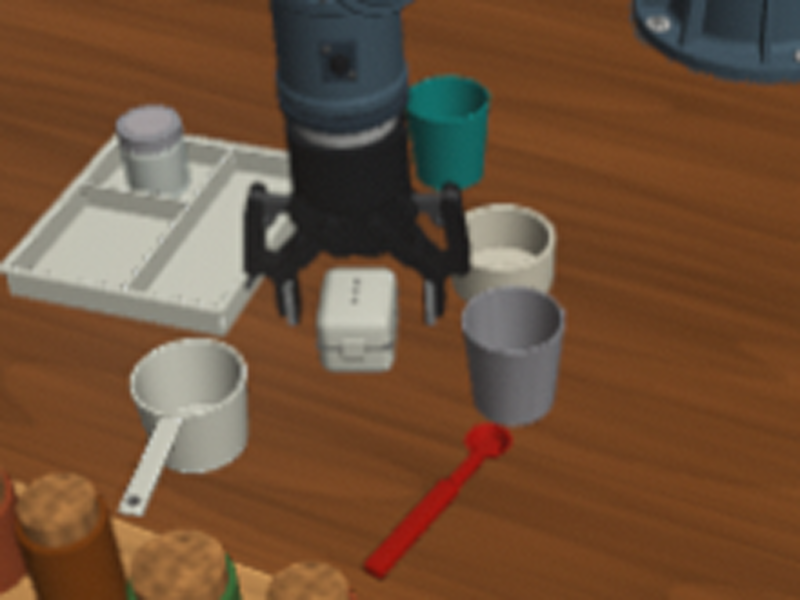

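Emit:
move_arm --rows "-0.1 -0.1 0 0 0 0 1;0 0 0 0 0 0 0;0 0 0 0 0 0 0;0 0 0 0 0 0 0;0 0 0 0 0 0 0;0 0 0 0 0 0 0;0 0 0 0 0 0 0;0 0 0 0 0 0 0;0 0 0 0 0 0 0;0 0 0 0 0 0 0"

```text
time_s: 30.3
eef_pos: [0.5492, -0.1141, 0.0864]
eef_rot: [0.001, 0.546, 0.838, 0.0]
wrist_force: [-0.5, -0.4, 6.0]
opening: 0.578
```

Emit:
move_arm --rows "0 0 -0.5 0 0 0 0;0 0 -1 0 0 0 0;0 0 -2 0 0 0 0;0 0 -3 0 0 0 0;0 0 -1.5 0 0 0 0;0 0 0 0 0 0 0;0 0 0 0 0 0 0"

```text
time_s: 31.0
eef_pos: [0.5485, -0.1137, 0.1656]
eef_rot: [-0.0, 0.546, 0.838, -0.0]
wrist_force: [-0.2, 0.8, -1.1]
opening: 0.577
```

```bash
python3 snap.py scene pics/s17.png 100 120 320 285;python3 plan.py 0.5395 -0.336 0.036 98
```

```text
yaw now 113.8 tilt [-0.002  0.001 -1.   ] pinch [ 0.548  -0.1136  0.1109] q6 -2.40 | turn rz 15.8 then x -21.91 y -3.94 z 7.49 cm | if no turn: x -20.01 y -9.75
t 31.05 open 0.5787113364919504 F [ 0.1 -0.5 -0.6]
```

View pics/s17.png

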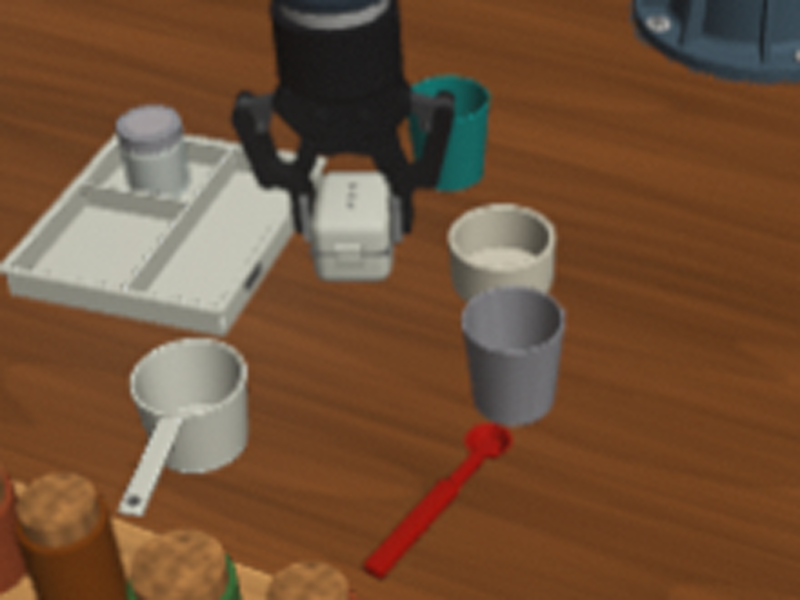

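Emit:
move_arm --rows "0 0 0 0 0 7.9 0;0 0 0 0 0 7.9 0;-2 -0.3 0 0 0 0 0;-3.5 -0.6 0 0 0 0 0;-4 -0.7 0 0 0 0 0;-4 -0.8 0 0 0 0 0;-3.5 -0.7 0 0 0 0 0;-2.9 -0.5 0 0 0 0 0;-2 -0.3 0 0 0 0 0;0 0 0 0 0 0 0;0 0 0 0 0 0 0;0 0 2 0 0 0 0;0 0 2 0 0 0 0;0 0 0.5 0 0 0 0;0 0 0 0 0 0 0;0 0 0 0 0 0 0"

```text
time_s: 32.65
eef_pos: [0.541, -0.3357, 0.1216]
eef_rot: [0.0, 0.656, 0.755, 0.0]
wrist_force: [0.2, -0.3, -0.7]
opening: 0.579
```

```bash
python3 snap.py scene pics/s18.png 70 100 290 265;python3 plan.py 0.5395 -0.336 0.0355 98
```

```text
yaw now 98.0 tilt [ 0.001 -0.001 -1.   ] pinch [ 0.5412 -0.336   0.0681] q6 -2.45 | turn rz 0.0 then x 0.02 y -0.17 z 3.26 cm | if no turn: x 0.02 y -0.17
t 32.7 open 0.5772699389951901 F [ 0.2 -0.2 -0.1]
```

View pics/s18.png

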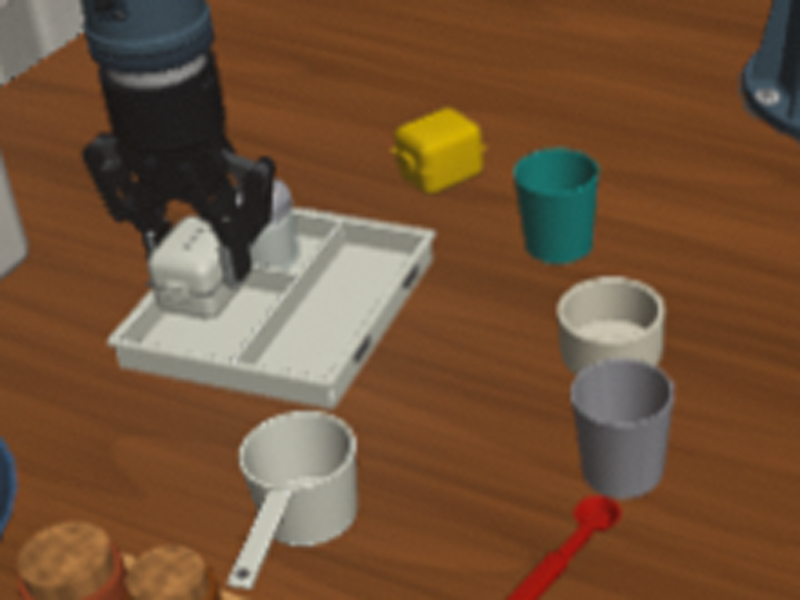

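Emit:
move_arm --rows "0 0 1 0 0 0 0;0 0 1 0 0 0 0;0 0 0.5 0 0 0 0;0 0 0.4 0 0 0 0;0 0 0.2 0 0 0 0;0 0 0 0 0 0 0;0 0 0 0 0 0 0"

```text
time_s: 33.4
eef_pos: [0.5406, -0.3363, 0.09]
eef_rot: [0.0, 0.656, 0.755, -0.0]
wrist_force: [-0.3, 0.1, -0.1]
opening: 0.578
```

Emit:
move_arm --rows "0 0 0.2 0 0 0 0;0 0 0 0 0 0 0;0 0 0 0 0 0 0"

```text
time_s: 33.7
eef_pos: [0.5409, -0.3365, 0.0894]
eef_rot: [0.0, 0.656, 0.755, -0.0]
wrist_force: [-3.6, 1.8, 9.2]
opening: 0.58
```

Emit:
move_arm --rows "0 0 0 0 0 0 0.61;0 0 0 0 0 0 0.64;0 0 0 0 0 0 0.65;0 0 0 0 0 0 0.65;0 0 0 0 0 0 0.65;0 0 -0.5 0 0 0 0.65;0 0 -1 0 0 0 0.65;0 0 -2 0 0 0 0.65;0 0 -3 0 0 0 0.65;0 0 -4 0 0 0 0.65;0 0 -1.5 0 0 0 0.65;0 0 0 0 0 0 0.65"

```text
time_s: 34.9
eef_pos: [0.5419, -0.3374, 0.2119]
eef_rot: [0.004, 0.656, 0.755, -0.0]
wrist_force: [0.3, -0.3, -0.0]
opening: 0.646
```

```bash
python3 snap.py scene pics/s19.png 70 100 290 265
python3 - <<'E'
from h import *
obs=[]
for n in("top","scene"):
    c=ctrl.camera(n); 
    g=c["color"].astype(int); m=((g[:,:,2]>110)&(g[:,:,1]<55)&(g[:,:,0]<60)).astype(np.uint8)
    k,l,s,_=cv2.connectedComponentsWithStats(m)
    e=proj(c,[[.6585,0,.005]])[0]
    for i in range(1,k):
        if s[i,4]>100: print(n,s[i],e)
    j=min([i for i in range(1,k) if s[i,4]>100],key=lambda i:abs(s[i,0]+s[i,2]/2-e[0])+abs(s[i,1]+s[i,3]/2-e[1]))
    obs.append((c,l==j)); print(n,fit("spoon",obs[-1:],(.6585,0,2.985)))
print(fit("spoon",obs,(.6585,0,2.985)))
E
python3 plan.py 0.6585 -0.001 0.021 81
```

```text
top [252  88   8  35 105] [253.02967703 111.74188239]
top (array([ 6.59254141e-01, -2.45587030e-03,  3.03817280e+00]), np.float64(0.29867256637168144))
scene [439   6  14  28 122] [221.28910307 256.26865599]
scene [200 236  41  43 389] [221.28910307 256.26865599]
scene (array([ 6.58008305e-01, -1.89003149e-03,  3.00718410e+00]), np.float64(0.8447688564476885))
(array([ 6.57636160e-01, -2.01132852e-03,  3.00444294e+00]), np.float64(0.5699859617250562))
yaw now 98.0 tilt [-0.002  0.002 -1.   ] pinch [ 0.5397 -0.3355  0.1523] q6 -2.45 | turn rz 17.0 then x 34.89 y 6.50 z 13.13 cm | if no turn: x 31.48 y 16.40
t 35.05 open 0.6498436539851474 F [-0.1  0.1 -0.6]
```

View pics/s19.png

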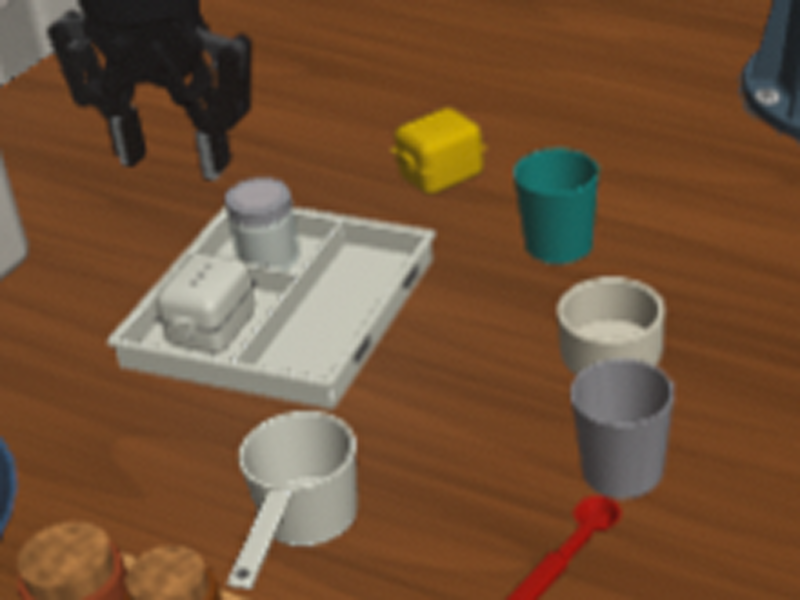

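Emit:
move_arm --rows "0 0 0 0 0 8 0.5;0 0 0 0 0 8 0.5;2.7 0.6 0 0 0 0 0.5;4 0.8 0 0 0 0 0.5;4 0.8 0 0 0 0 0.5;4 0.8 0 0 0 0 0.5;4 0.8 0 0 0 0 0.5;4 0.8 0 0 0 0 0.5;4 0.8 0 0 0 0 0.5;4 0.8 0 0 0 0 0.5;2.5 0.6 0 0 0 0 0.5;1.5 0.3 0 0 0 0 0.5;0 0 0 0 0 0 0.5;0 0 2 0 0 0 0.5;0 0 3 0 0 0 0.5;0 0 2.5 0 0 0 0.5;0 0 1.5 0 0 0 0.5;0 0 0 0 0 0 0.5;0 0 0 0 0 0 0.5"

```text
time_s: 36.95
eef_pos: [0.6594, -0.0033, 0.1182]
eef_rot: [0.0, 0.755, 0.656, -0.0]
wrist_force: [-0.4, 0.1, 0.9]
opening: 0.504
```

```bash
python3 snap.py scene pics/s20.png 130 140 350 305;python3 plan.py 0.6585 -0.0015 0.020 82
```

```text
yaw now 81.9 tilt [ 0.002 -0.    -1.   ] pinch [ 0.66   -0.0032  0.0652] q6 -1.61 | turn rz -0.1 then x 0.15 y -0.18 z 4.52 cm | if no turn: x 0.15 y -0.18
t 37.0 open 0.5008931043129962 F [ 0.3 -0.3  0.6]
```

View pics/s20.png

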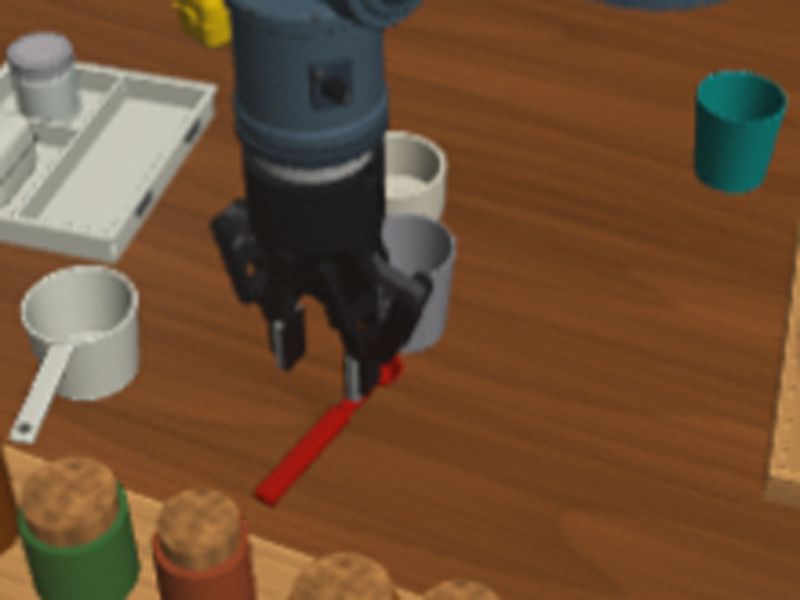

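Emit:
move_arm --rows "0.2 -0.1 1 0 0 0 0.5;0 0 1.5 0 0 0 0.5;0 0 1 0 0 0 0.5;0 0 0.5 0 0 0 0.5;0 0 0.2 0 0 0 0.5;0 0 0 0 0 0 0.5;0 0 0 0 0 0 0.5"

```text
time_s: 37.7
eef_pos: [0.6589, -0.0004, 0.0762]
eef_rot: [0.0, 0.755, 0.656, 0.0]
wrist_force: [-1.0, -0.3, 0.7]
opening: 0.502
```

```bash
python3 snap.py scene pics/s21.png 170 190 310 295;python3 plan.py 0.6585 -0.0015 0.021 82
```

```text
yaw now 82.0 tilt [ 0.001 -0.    -1.   ] pinch [ 6.59e-01 -4.00e-04  2.25e-02] q6 -1.61 | turn rz -0.0 then x -0.12 y -0.03 z 0.15 cm | if no turn: x -0.12 y -0.03
t 37.75 open 0.5027696107249091 F [-0.3  0.2  0.3]
```

View pics/s21.png

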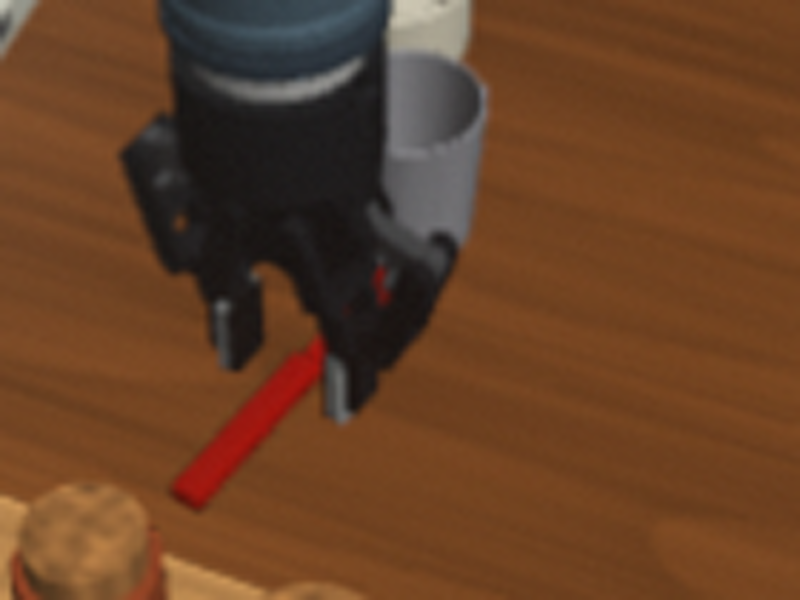

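Emit:
move_arm --rows "-0.1 0.4 0 0 0 0 0.5;0 0.4 0.1 0 0 0 0.5;0 0 0 0 0 0 0.3;0 0 0 0 0 0 0.2;0 0 0 0 0 0 0;0 0 0 0 0 0 0;0 0 0 0 0 0 0;0 0 0 0 0 0 0;0 0 0 0 0 0 0;0 0 0 0 0 0 0"

```text
time_s: 38.75
eef_pos: [0.6665, -0.0025, 0.0751]
eef_rot: [0.0, 0.755, 0.656, 0.0]
wrist_force: [-0.2, 0.0, 2.2]
opening: 0.136
```

```bash
python3 snap.py scene pics/s22.png 170 190 310 295;python3 plan.py 0.6585 -0.0015 0.021 82
```

```text
yaw now 82.0 tilt [ 0. -0. -1.] pinch [ 0.6665 -0.0024  0.0212] q6 -1.61 | turn rz -0.0 then x -0.02 y -0.80 z 0.02 cm | if no turn: x -0.02 y -0.80
t 38.8 open 0.1352670972692699 F [-0.7 -0.3  2.2]
```

View pics/s22.png

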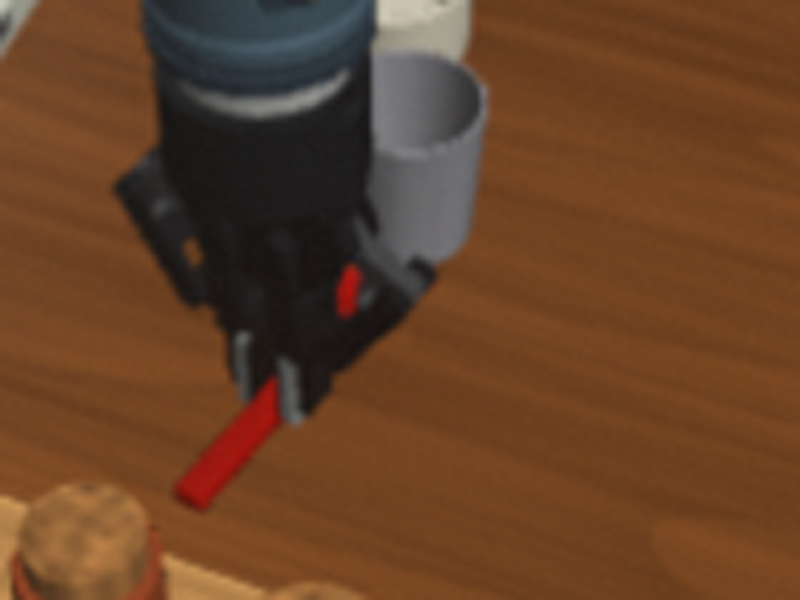

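Emit:
move_arm --rows "0 0 -0.5 0 0 0 0;0 0 -1 0 0 0 0;0 0 -2 0 0 0 0;0 0 -3 0 0 0 0;0 0 -3.5 0 0 0 0;0 0 -1.5 0 0 0 0;0 0 0 0 0 0 0;0 0 0 0 0 0 0"

```text
time_s: 39.6
eef_pos: [0.6658, -0.0023, 0.189]
eef_rot: [-0.0, 0.755, 0.656, -0.0]
wrist_force: [0.8, -0.2, -1.3]
opening: 0.138
```

```bash
python3 snap.py scene pics/s23.png 130 140 350 305;python3 plan.py 0.4987 -0.258 0.0242 98
```

```text
yaw now 82.0 tilt [-0.003  0.001 -1.   ] pinch [ 0.6653 -0.0023  0.134 ] q6 -1.61 | turn rz -16.0 then x -23.01 y -20.06 z 10.98 cm | if no turn: x -27.65 y -12.92
t 39.65 open 0.13698539780472396 F [ 0.6 -0.1 -0.8]
```

View pics/s23.png

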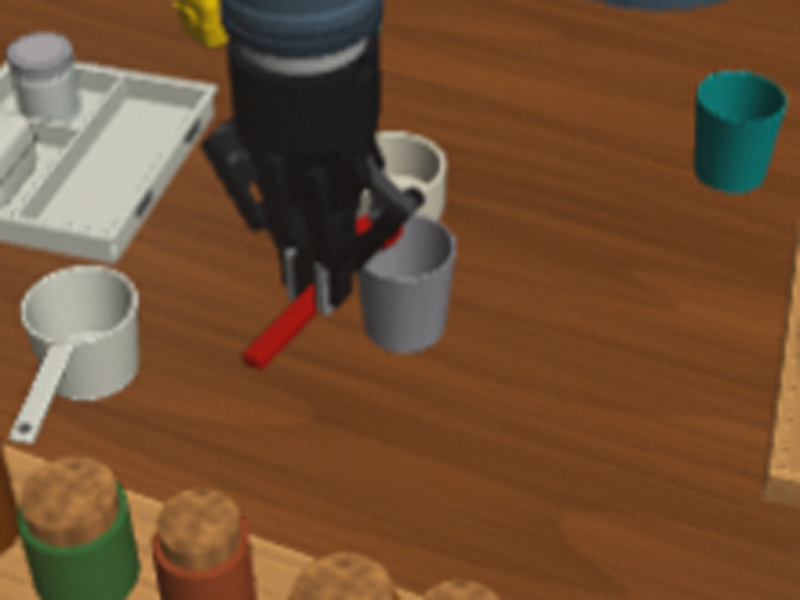

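Emit:
move_arm --rows "0 0 0 0 0 -8 0;0 0 0 0 0 -8 0;-2 -1.7 0 0 0 0 0;-3 -2.6 0 0 0 0 0;-3.4 -3 0 0 0 0 0;-3.4 -3 0 0 0 0 0;-3.4 -3 0 0 0 0 0;-3.4 -3 0 0 0 0 0;-2.6 -2.3 0 0 0 0 0;-1.8 -1.5 0 0 0 0 0;0 0 0 0 0 0 0;0 0 3 0 0 0 0;0 0 3 0 0 0 0;0 0 2 0 0 0 0;0 0 0.5 0 0 0 0;0 0 0 0 0 0 0;0 0 0 0 0 0 0"

```text
time_s: 41.35
eef_pos: [0.4997, -0.258, 0.1054]
eef_rot: [0.0, 0.656, 0.755, 0.0]
wrist_force: [0.5, -0.4, -0.3]
opening: 0.139
```

```bash
python3 snap.py scene pics/s24.png 70 100 290 265;python3 plan.py 0.4987 -0.258 0.0242 98
```

```text
yaw now 98.0 tilt [ 0.001 -0.001 -1.   ] pinch [ 0.4999 -0.2582  0.052 ] q6 -2.40 | turn rz -0.0 then x 0.04 y -0.12 z 2.78 cm | if no turn: x 0.04 y -0.12
t 41.4 open 0.1407472944134552 F [-0.4  0.4 -1.1]
```

View pics/s24.png

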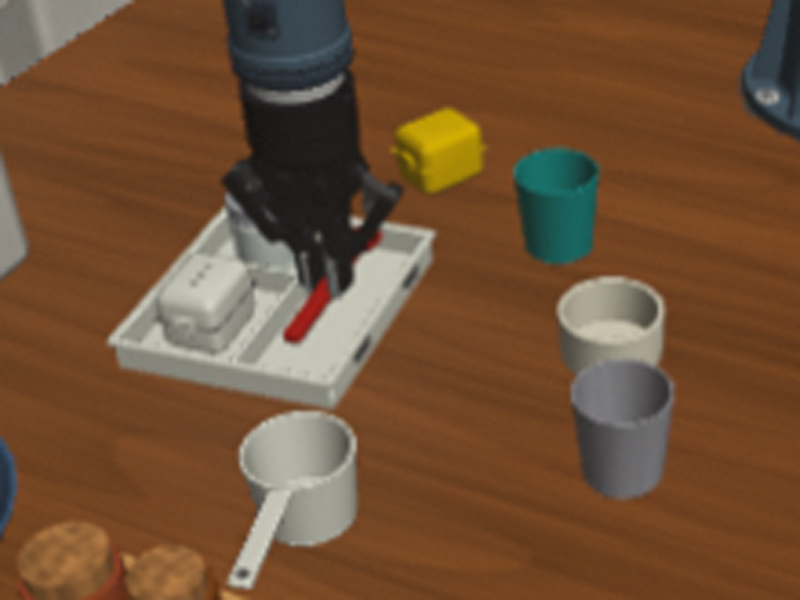

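Emit:
move_arm --rows "0.4 -0.1 0.5 0 0 0 0;0 0 1 0 0 0 0;0 0 0.7 0 0 0 0;0 0 0.3 0 0 0 0;0 0 0.1 0 0 0 0;0 0 0 0 0 0 0;0 0 0 0 0 0 0"

```text
time_s: 42.1
eef_pos: [0.4978, -0.2544, 0.0791]
eef_rot: [0.0, 0.656, 0.754, 0.0]
wrist_force: [-0.4, -0.7, -0.8]
opening: 0.134
```

Emit:
move_arm --rows "0 0 0.1 0 0 0 0;0 0 0 0 0 0 0;0 0 0 0 0 0 0"

```text
time_s: 42.4
eef_pos: [0.4978, -0.2544, 0.0781]
eef_rot: [0.0, 0.656, 0.755, -0.0]
wrist_force: [-0.1, 0.8, 0.7]
opening: 0.139
```

Emit:
move_arm --rows "0 0 0 0 0 0 0.2;0 0 0 0 0 0 0.26;0 0 0 0 0 0 0.32;0 0 0 0 0 0 0.32;0 0 0 0 0 0 0.32;0 0 -0.5 0 0 0 0.32;0 0 -1 0 0 0 0.32;0 0 -2 0 0 0 0.32;0 0 -3 0 0 0 0.32;0 0 -4 0 0 0 0.32;0 0 -4 0 0 0 0.32;0 0 0 0 0 0 0.32"

```text
time_s: 43.6
eef_pos: [0.5005, -0.2564, 0.2305]
eef_rot: [0.006, 0.656, 0.755, 0.0]
wrist_force: [0.9, 0.0, 1.2]
opening: 0.318
```

```bash
python3 plan.py 0.4 0 0.25; python3 snap.py scene pics/s25.png 70 100 290 265; python3 snap.py top pics/t25.png 90 50 430 290; python3 snap.py scene pics/f25.png
```

```text
yaw now 98.0 tilt [ 0.01  -0.008 -1.   ] pinch [ 0.5005 -0.2564  0.1766] q6 -2.39 | turn rz -0.0 then x 26.78 y -6.39 z -7.34 cm | if no turn: x 26.78 y -6.39
t 43.6 open 0.31750827647206353 F [0.9 0.  1.2]
```

View pics/s25.png

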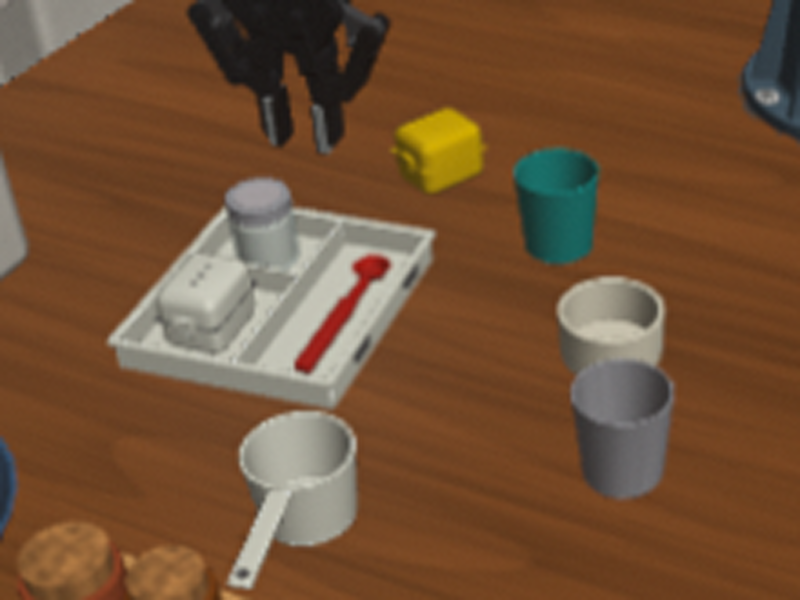

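View pics/t25.png

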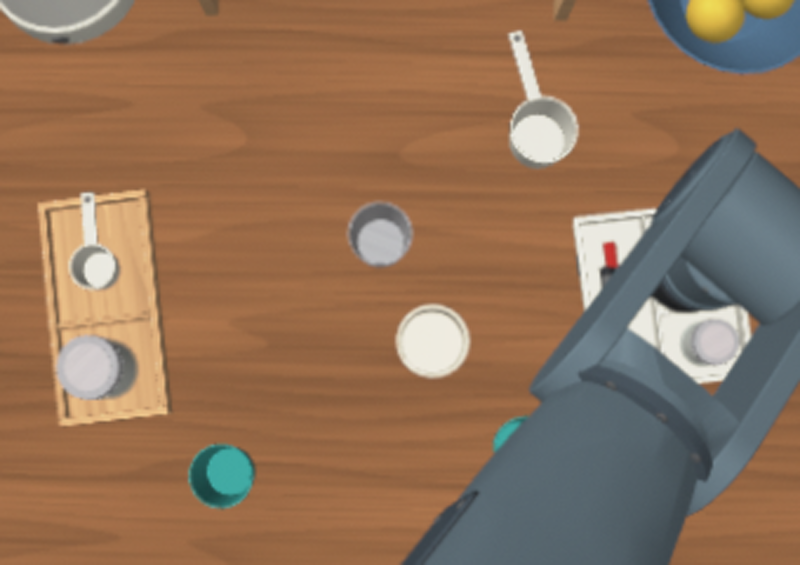

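Emit:
move_arm --rows "0 0 -3 0 0 0 0.32;0 0 -3 0 0 0 0.32;3 -0.7 0 0 0 0 0.32;4 -1 0 0 0 0 0.32;4 -1 0 0 0 0 0.32;4 -1 0 0 0 0 0.32;4 -1 0 0 0 0 0.32;4 -1 0 0 0 0 0.32;3 -0.7 0 0 0 0 0.32;0 0 0 0 0 0 0.32;0 0 0 0 0 0 0.32"

```text
time_s: 44.85
eef_pos: [0.3977, -0.0052, 0.282]
eef_rot: [-0.001, 0.656, 0.755, -0.0]
wrist_force: [0.8, -0.2, 0.9]
opening: 0.32
```

```bash
cat > chk.py <<'E'
from h import *;import json
r=json.load(open("res.json"))
T=ctrl.camera("top");S=ctrl.camera("scene")
cv2.imwrite("pics/tend.png",cv2.resize(T["color"][50:290,90:430],None,fx=2.35,fy=2.35,interpolation=cv2.INTER_CUBIC))
seed={"small_jar":("outing_box",-54,-36.5,0,.003),"pacifier_case":("outing_box",37,-36,0,.003),"spoon":("outing_box",0,50,np.pi,.003),"large_jar":("night_tray",-66,0,0,.005),"small_cup":("night_tray",42,0,0,.005),
"large_cup":(None,),"tumbler":(None,),"ramekin":(None,)}
for n,s in seed.items():
    if s[0]:
        b=r[s[0]]; p0=place(np.array([[s[1],s[2],0.]]),*b)[0]; p0[2]=s[3]+b[2]; z=s[4]
    else: p0=np.array(r[n]); z=0
    for nm,c in(("top",T),("scene",S)):
        e=proj(c,[[p0[0],p0[1],z+.025]])[0]
        best=None
        for d in ctrl.trace(nm,n):
            q=d["bbox"];dist=np.hypot((q[0]+q[2])/2-e[0],(q[1]+q[3])/2-e[1])
            if dist<22 and (best is None or dist<best[0]):best=(dist,d)
        if not best: print(n,nm,"none");continue
        p,i=fit(n,[(c,best[1]["region"].astype(bool))],p0,z,n not in("small_jar","large_jar","ramekin","tumbler"))
        if s[0]:
            d=p[:2]-b[:2]; cc,ss=np.cos(b[2]),np.sin(b[2]); print(n,nm,"local mm",np.round(1000*np.array([cc*d[0]+ss*d[1],-ss*d[0]+cc*d[1]]),1),"yaw",round(p[2]-b[2],2),"iou",round(i,2))
        else: print(n,nm,"moved mm",np.round(1000*(p[:2]-p0[:2]),1),"iou",round(i,2))
E
python3 chk.py
```

```text
small_jar top local mm [-53.8 -36. ] yaw -0.11 iou 0.89
small_jar scene none
pacifier_case top local mm [ 37.7 -34.9] yaw -0.07 iou 0.91
pacifier_case scene local mm [ 39.7 -38. ] yaw 0.06 iou 0.87
spoon top local mm [ 1.  51.3] yaw 3.14 iou 0.85
spoon scene local mm [-0.6 51.5] yaw 3.13 iou 0.68
large_jar top local mm [-67.8   3.5] yaw -0.13 iou 0.91
large_jar scene local mm [-70.8   2. ] yaw -0.13 iou 0.88
small_cup top local mm [39.9  1.6] yaw -0.01 iou 0.92
small_cup scene local mm [42.2 -0.7] yaw -0.01 iou 0.91
large_cup top moved mm [-0.2 -0.4] iou 0.94
large_cup scene moved mm [ 1.8 -1.3] iou 0.95
tumbler top moved mm [0.3 2.4] iou 0.93
tumbler scene moved mm [ 0.3 -0.5] iou 0.95
ramekin top moved mm [10.5  1.7] iou 0.25
ramekin scene moved mm [-7.4 -6.8] iou 0.73
```

View pics/tend.png

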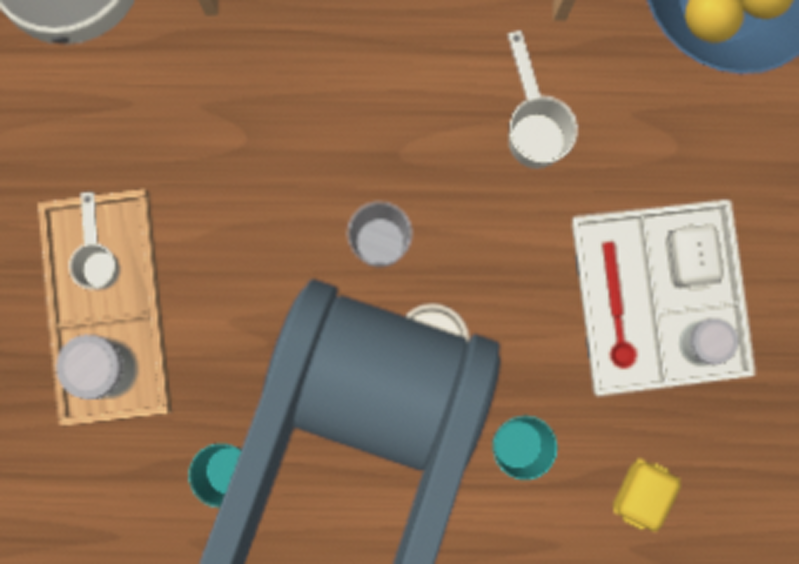

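```bash
python3 -c "
from bench import ctrl
print(ctrl.hand_in())"
```

```text
the job is handed in; nothing more can be done
None
```

Both kits are made up and I have handed the job in at about 45 s of the 136 s allowed. The hand-in gives no verdict, so the result rests on my own checks.

- **Lunch box:** the small jar is in the smallest compartment, the pacifier case is on its base in the middle-sized one, and the spoon lies bowl up along the long one.
- **Tray:** the large jar is upright in the squarish compartment, and the small measuring cup is upright in the longer one with its handle along the tray.
- **Setting down:** every thing was lowered until the wrist force or tool height showed it on the floor, then released. For the spoon that signal was weak (about 1 N), but its height matched. Neither jar was dropped.

**Last checks**
- **Kit positions:** the final picture fits put all five kit things within their limits. The tightest was the large jar, at −68 mm in the top view and −71 mm in the scene view, against limits of −83 to −49 mm. The spoon and cup are aligned to about 0.01 rad.
- **Large cup and tumbler:** both fit to within about 2.5 mm of where they started.

**Checks that failed or disagreed**
- **Small jar:** the network missed it in the last scene picture, so its final fit comes from the top view only. The scene pictures taken after its release show it upright.
- **Ramekin:** the arm partly covered it at the end, so its fits were poor (10.5 mm and 7.4 mm off along x). In the clear top picture just before, it stood exactly where it started.

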